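# Load the slide-tray dryer and start it

### The job

Take the cap off the slide dryer, stack all the slide trays lying on the bench on the dryer's raised outlet in one square pile, their edges flush with the outlet and their notches in line, and set the cap squarely on top, flush with the pile. Only then start the dryer: lift the locking collar on its lever, flip the lever all the way over, away from the robot, and let the collar drop back down into its lock. Leave the jar, the stone block and the grey bin where they are.

Things in the scene. Friction and masses are not known exactly. Their poses are not given: they have to be found in the camera images.
- tray_a: Flat aluminium slide tray, 100 mm (x) by 92 mm (y) by 14 mm thick, ~150 g, glass slides fixed in its top. Its +y and -y sides have an open hand notch mid-side, 50 mm long in x, right through, leaving a waist 54 mm across y: grip there from above, fingers in the notches. All trays alike, same either way round. Origin: centre of underside, z up. One tray may be absent (3 or 4 present).
- tray_b: Flat aluminium slide tray, 100 mm (x) by 92 mm (y) by 14 mm thick, ~150 g, glass slides fixed in its top. Its +y and -y sides have an open hand notch mid-side, 50 mm long in x, right through, leaving a waist 54 mm across y: grip there from above, fingers in the notches. All trays alike, same either way round. Origin: centre of underside, z up. One tray may be absent (3 or 4 present).
- tray_c: Flat aluminium slide tray, 100 mm (x) by 92 mm (y) by 14 mm thick, ~150 g, glass slides fixed in its top. Its +y and -y sides have an open hand notch mid-side, 50 mm long in x, right through, leaving a waist 54 mm across y: grip there from above, fingers in the notches. All trays alike, same either way round. Origin: centre of underside, z up. One tray may be absent (3 or 4 present).
- tray_d: Flat aluminium slide tray, 100 mm (x) by 92 mm (y) by 14 mm thick, ~150 g, glass slides fixed in its top. Its +y and -y sides have an open hand notch mid-side, 50 mm long in x, right through, leaving a waist 54 mm across y: grip there from above, fingers in the notches. All trays alike, same either way round. Origin: centre of underside, z up. One tray may be absent (3 or 4 present).
- cap: White rectangular cap plate, 100 mm (x) by 92 mm (y) by 12 mm, with a grey handle bar on top: 60 mm along x, 16 mm across y, from 12 to 40 mm above the origin. About 250 g. The same either way round. Origin: centre of the underside, z up. At the start it sits on the outlet plinth.
- dryer: White tray dryer, fixed to the bench: a low box 170 mm (its x) by 270 mm (its y), its top 50 mm high. The air outlet plinth stands on its +y half, the lever on its -y half. Origin: centre of the underside, z up; at yaw 0 its +x points away from the robot.
- plinth (a point): Centre of the top of the dryer's outlet plinth, 62 mm above the bench (12 mm proud of the dryer's top), 65 mm to +y of the dryer's origin. Same outline as a tray: 100 mm along the dryer's x, 92 mm along its y, with the same notches in its +y and -y sides, so fingertips may reach a little below the lowest tray's underside.
- pivot (a point): Pivot of the dryer's lever, 75 mm to -y of the dryer's origin, 52 mm above the bench. The lever turns about the dryer's y axis here. Steel notch plates on both sides (17 to 22 mm off in y) reach up to 45 mm above the pivot; the lock pin reaches 30 mm off in y.
- lever (a joint): Lever angle, rad: 0 = off, leaning 0.45 rad from vertical towards the dryer's -x (the robot's side); 0.9 = on, leaning as far towards its +x. Light friction. It leaves neither end by more than about 0.05 rad unless the collar is lifted.
- collar (a joint): Lift of the locking collar along the lever, m: 0 = down, locked; 0.016 = top stop. A spring pulls it down with 5 N at the bottom, 8 N at the top. Above about 0.010 its cross pin clears the gate and the lever can swing; keep it up while crossing the middle. Released at the end, it springs down into the other notch.
- collar_grip (a point): Middle of the collar's grip: black knob 26 mm in diameter, 36 mm long along the lever, with a rim 36 mm in diameter, 6 mm thick above it, its top 23 mm above this point along the lever. 73 mm from the pivot when the collar is down; moves with lever and collar. Pinch it from above across the dryer's y; it can turn between the fingers as the lever swings.
- jar: Bystander: glass jar with brass lid, 70 mm in diameter, 90 mm high. Origin: centre of its underside.
- stone: Bystander: rough grey stone block, 90 by 100 by 75 mm. Origin: centre of its underside.
- slide_bin: Bystander: open grey plastic bin, 80 by 140 by 50 mm. Origin: centre of its underside.
There are look-alikes about, which are no part of the job. Leave any blue look-alike of the cap alone. What is shaped like the tray_c but pink is not meant.

How it is judged:
By the outcome, as a careful person would: the job done as asked, in the order asked, and still so for the second after the job is handed in, with the robot touching nothing.
Of tray_a, tray_b, tray_c, tray_d only 3 to 4 are there at a start; the rules pass over those that are not, and their reading is None.
At some moment in a run one of tray_a, tray_b, tray_c, tray_d, cap may be knocked a few centimetres aside while the robot is not near it.
It also fails if it takes over 210 s, if anything falls off the work surface, if the arm or the gripper's body presses on something with over 40 N, if the wrist force passes 120 N, or if a joint passes its speed limit or range.

### The arm

A 6-joint arm with a two-finger parallel gripper is mounted at the origin on the work surface. World frame = base frame: x ahead of the robot, y to its left, z up, the work surface at z = 0. Lengths are in mm, angles in rad, forces in N, time in s.
With the tool pointing down it reaches from about 325 to 900 mm from the base axis. Payload 6.1 kg.
Tool frame: the origin (TCP) lies midway between the tips of the shut fingers; the grasp point (between the pads) lies behind it (ctrl.pinch_z is the y of the grasp point in the tool frame, in mm); y points along the fingers, z is the direction in which the jaws open and shut, and the axes are right-handed (so a half turn about y gives the same grasp; the last joint's range is limited). The gripper opens to 85 mm and grips with 20 to 120 N. Pads are 22 mm wide; open, the fingers measure 114 mm over their backs; the gripper's body (76 mm by 85 mm) begins 54 mm behind the grasp point. The pads swing forward as they close: fully open they stand 13 mm farther back than shut.
Start: joints at [1.023, 0.22, 1.526, -0, 1.395, -0.126], TCP at [255.875, 570.214, 231.3] pointing down, gripper open.
Joint ranges: [-2.98, 2.98], [-0.91, 2.08], [0.09, 2.57], [-1.24, 4.39], [0.2, 2.65], [-2.68, 2.68]. Speed limits (rad/s): [2.57, 2.57, 3.01, 3.14, 3.14, 3.14].

### API

Orientations are given as a unit quaternion [w, x, y, z].
In Python, from rig import status, vision, job, models, ctrl gives the robot as it stands.
- The arm moves only by the shell command python3 -m inch 'ROWS' [OPENING] [FORCE]. ROWS is JSON, a list of rows, each a list of 2 entries, a list of its own where there are three numbers: the shift along the tool's x, y, z in m, then the turn, a rotation vector about the tool's x, y, z in rad. A call has 1 to 10 rows; each row is the pose to reach, as a shift and turn from the pose commanded when the call began, along the tool's axes at that moment; what a row does not reach only later rows make up. A row lasts 1/10 s, in which the tool goes at most 50 mm and 8.59 degrees, less where a joint would pass 70% of its speed; a pose out of reach is approached as far as the arm can. A call with a gripper value outside its range is refused whole. OPENING is the opening in per cent of the stroke, from 0 (shut) to 100 (fully open), set as the call begins (- or left out, the last holds). The fingers move at their own pace and stop on an object; FORCE is the grip in N (left out, the last holds). Time passes only in rows, so rows that repeat a pose let the fingers close. It gives the time, the measured TCP pose, the force and the opening at its end, in the units of the state.
- status.observe(): the state, without advancing time (a new reading comes with each control period).
- vision.read_camera(name): name is "side" or "top" or "wrist"; returns (picture, depth): 420x560x3 uint8, red, green, blue; 420x560 float32, mm along the optical axis (not along the pixel's ray), 0 where there is no reading.
- vision.get_calibration(name): a dict with "camera_matrix" (3x3 intrinsics, pixels), "k1" (the pictures are not rectified: a ray, as slopes to the right and down, at radius r is drawn at 1 + k1 r^2 times it, then the intrinsics apply), "eye" and "rotation" of the camera in the world; the wrist camera has in their place "mount" (4x4, takes a point from camera to tool coordinates, whose origin is the TCP and whose axes are the tool frame's). Camera axes: x right, y down, z forward; pixel columns grow to the right and rows downward; lengths in mm; the calibration is good to about 2 mm. A picture is of the moment at which its call begins: read the wrist's pose just before it. get_calibration takes no time and is no camera call.
- job.finish_job(): hands the job in, once; it reports no verdict.
Trained networks look in the newest picture that a camera, given by its name, has taken for a name from the list of things; names that differ only in an ending like _2 or _b are one class to them, and where a whole thing is asked for, a point or a joint stands for the part that bears it (a point fixed in the world has none). Each returns a list of dicts, best first, with "confidence" (0 to 1); they miss things now and then, are a little off and sometimes report something else, mostly with a low value. They report only what shows in the picture. A call takes as long as a camera call. They do not tell look-alikes from the thing itself.
- models.spot_in(label, camera): "position" ([x, y, z] in mm, in world coordinates, good to about 4 mm: the middle of the surface that is visible of it).
- models.silhouettes(label, camera): "pixels" (420x560 bool, what is visible of it).
- models.landmark_of(label, camera): "position" ([x, y, z] in mm, in world coordinates, good to about 4 mm: a listed point, or the origin of a listed thing).
The state is a dict: "time": time; "joint_positions": joint angles; "dq": joint speeds; "tau": joint torques, N m; "tool_pos": TCP position; "tool_rot": TCP orientation; "ft_force": force on the tool from outside, world axes, zero at the start; "ft_torque": the same for the moment, N m; "width": finger opening in mm.
Only numpy, scipy, OpenCV 4.12 (cv2) and the standard library are available. Lean on these libraries where they do the work, as an engineer would, in place of code of your own. Each camera call takes 0.05 s, during which the arm holds its last target.

## Working session

There is one attempt and no reset: what is moved stays moved. The work goes in short steps, Python scripts to look and compute and a shell command to move; the robot and the scene stay as the last step left them, time stands still between calls to the robot, and variables do not carry over. Pictures are saved under pics/ and viewed, and the job is handed in when it is done.

```bash
ls; mkdir -p pics
python3 - <<'E'
from rig import status, vision, job, models, ctrl
import cv2
print(status.observe()); print(ctrl.pinch_z, [a for a in dir(ctrl) if a[0]!='_'])
for n in ["side","top","wrist"]:
    p,d=vision.read_camera(n); cv2.imwrite(f"pics/{n}0.png",p[:,:,::-1]); print(n,vision.get_calibration(n))
E
```

```text
pics
{'time': 0.0, 'joint_positions': array([ 1.02292395e+00,  2.21225640e-01,  1.52762042e+00, -7.17826804e-06,
        1.39468484e+00, -1.26097504e-01]), 'dq': array([ 0.00137154,  0.00077842,  0.00059577,  0.00045203,  0.0013772 ,
       -0.00049472]), 'tau': array([ 1.25118786e-04, -4.96914840e+01, -3.89387119e+01, -7.49043306e-05,
        1.12904122e-02, -3.06133461e-05]), 'tool_pos': array([255.54977203, 569.70555474, 230.19460717]), 'tool_rot': array([-0.69079342,  0.69208854, -0.1482408 ,  0.14779235]), 'ft_force': array([0.42369011, 0.10344066, 0.21700306]), 'ft_torque': array([-0.03418944, -0.08185909,  0.05664875]), 'width': 85.15738640793508}
-18.700000000000003 ['Unreachable', 'pinch_z']
side {'camera_matrix': array([[425.67273395,   0.        , 283.45390067],
       [  0.        , 425.67273395, 201.08444159],
       [  0.        ,   0.        ,   1.        ]]), 'k1': -0.07463281019817038, 'eye': array([ -51.14265936, -909.14319637,  879.17482626]), 'rotation': array([-0.43463792,  0.85089939, -0.26474688,  0.13026586])}
top {'camera_matrix': array([[484.15158045,   0.        , 272.4705164 ],
       [  0.        , 484.15158045, 209.66259588],
       [  0.        ,   0.        ,   1.        ]]), 'k1': 0.010111947607008112, 'eye': array([ 320.28622326,   26.8278689 , 1741.61423682]), 'rotation': array([ 0.04649606, -0.70094975,  0.7095622 , -0.05503687])}
wrist {'camera_matrix': array([[318.43606764,   0.        , 279.63590952],
       [  0.        , 318.43606764, 208.90379495],
       [  0.        ,   0.        ,   1.        ]]), 'k1': -0.00393348185781267, 'mount': array([[-6.38372503e-04,  9.50071759e-01,  3.12030839e-01,
        -8.10130104e+01],
       [-5.40814535e-04, -3.12031185e-01,  9.50071706e-01,
        -1.42964482e+02],
       [ 9.99999650e-01,  4.37748840e-04,  7.13004745e-04,
        -2.83775078e-02],
       [ 0.00000000e+00,  0.00000000e+00,  0.00000000e+00,
         1.00000000e+00]])}
```

View pics/side0.png

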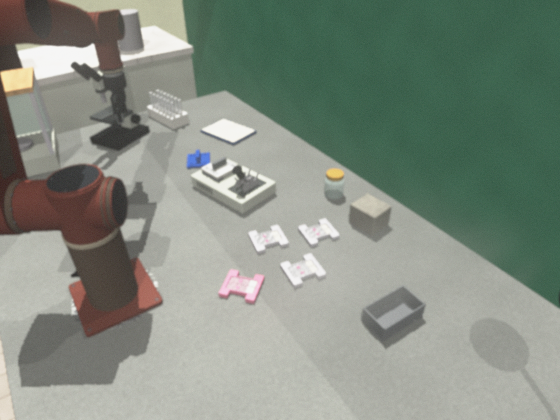

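View pics/top0.png

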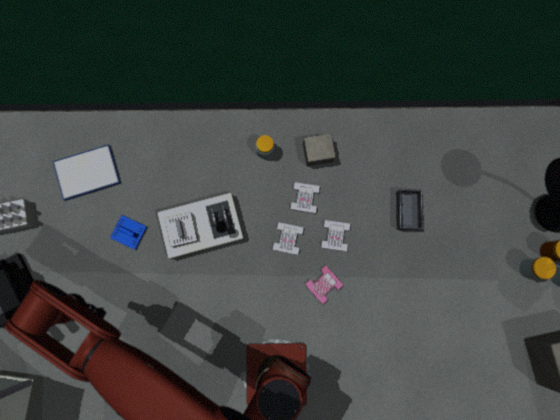

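View pics/wrist0.png

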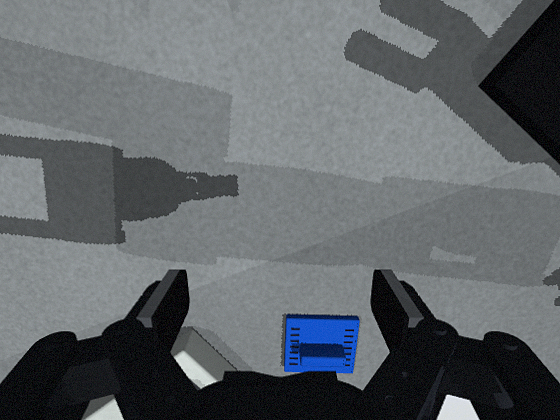

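```bash
cat > h.py <<'E'
import numpy as np, cv2
from scipy.spatial.transform import Rotation as R
from scipy.optimize import minimize
from rig import status, vision, models, ctrl
def rot(q): return R.from_quat([q[1],q[2],q[3],q[0]])
def campose(name,st=None):
    c=vision.get_calibration(name)
    if name=="wrist":
        st=st or status.observe(); T=np.eye(4); T[:3,:3]=rot(st['tool_rot']).as_matrix(); T[:3,3]=st['tool_pos']
        M=T@c['mount']; return c,M[:3,:3],M[:3,3]
    return c,rot(c['rotation']).as_matrix(),np.array(c['eye'])
def rays(c,px):
    K=c['camera_matrix']; px=np.asarray(px,float); d=(px-[K[0,2],K[1,2]])/[K[0,0],K[1,1]]
    u=d.copy()
    for _ in range(8): u=d/(1+c['k1']*(u**2).sum(1,keepdims=True))
    return np.c_[u,np.ones(len(u))]
def toplane(cp,px,z):
    c,Rm,e=cp; r=rays(c,px)@Rm.T; return e+r*((z-e[2])/r[:,2])[:,None]
def bydepth(cp,px,d):
    c,Rm,e=cp; r=rays(c,px)@Rm.T; return e+r*np.asarray(d)[:,None]
def project(cp,P):
    c,Rm,e=cp; q=(np.atleast_2d(P)-e)@Rm; s=q[:,:2]/q[:,2:]; s=s*(1+c['k1']*(s**2).sum(1,keepdims=True))
    K=c['camera_matrix']; return s*[K[0,0],K[1,1]]+[K[0,2],K[1,2]]
# outlines
TRAY=np.array([(-50,-46),(-25,-46),(-25,-27),(25,-27),(25,-46),(50,-46),(50,46),(25,46),(25,27),(-25,27),(-25,46),(-50,46)],float)
RECT=np.array([(-50,-46),(50,-46),(50,46),(-50,46)],float)
def place(shape,x,y,yaw):
    c,s=np.cos(yaw),np.sin(yaw); return shape@np.array([[c,s],[-s,c]])+[x,y]
def goto(pos,yaw,st=None,tool_down=True):
    """row (m, rad) from current measured pose to TCP pos (mm), tool down, jaws opening along world direction yaw+90deg (object y)"""
    st=st or status.observe(); Rc=rot(st['tool_rot']); best=None
    for k in (0,np.pi):
        y=np.array([0,0,-1.]); z=np.array([-np.sin(yaw+k),np.cos(yaw+k),0]); x=np.cross(y,z)
        Rt=R.from_matrix(np.c_[x,y,z]); rv=(Rc.inv()*Rt).as_rotvec()
        if best is None or np.linalg.norm(rv)<np.linalg.norm(best): best=rv
    sh=Rc.inv().apply(np.array(pos)-st['tool_pos'])/1000
    print("row [[%.4f,%.4f,%.4f],[%.4f,%.4f,%.4f]]"%(*sh,*best),"n>=%.1f"%max(np.linalg.norm(sh)/.05,np.degrees(np.linalg.norm(best))/8.59))
def yawof(st): # yaw of object whose y is along jaws
    z=rot(st['tool_rot']).as_matrix()[:,2]; a=np.arctan2(-z[0],z[1]); return (a+np.pi/2)%np.pi-np.pi/2
def save(p,name): cv2.imwrite("pics/"+name,p[:,:,::-1])
E
python3 - <<'E'
from h import *
p,d=vision.read_camera("top"); cp=campose("top")
np.set_printoptions(precision=1,suppress=True)
for l in ["tray_a","cap","dryer","plinth","pivot","collar_grip","jar","stone","slide_bin"]:
    for o in models.landmark_of(l,"top"): print(l,round(o['confidence'],2),o['position'])
print(yawof(status.observe()))
p,d=vision.read_camera("side")
for l in ["tray_a","cap","dryer","plinth","pivot","collar_grip","jar","stone"]:
    for o in models.landmark_of(l,"side"): print(l,round(o['confidence'],2),o['position'])
E
```

```text
tray_a 0.91 [475.1, -217.2, 1.6]
tray_a 0.89 [468.1, -50.2, -1.9]
tray_a 0.78 [614.2, -111.9, 0.3]
tray_a 0.6 [537.4, 183.5, 50.4]
cap 0.69 [498.4, 326.6, 62.1]
cap 0.56 [498.2, 524.4, 0.3]
dryer 0.77 [520.6, 258.6, -0.3]
plinth 0.92 [501.1, 325.3, 59.5]
pivot 0.95 [536.5, 188.6, 50.2]
collar_grip 0.62 [502.8, 178.7, 116.8]
jar 0.88 [794.8, 30.6, 4.8]
stone 0.81 [781.4, -168.7, 3.3]
slide_bin 0.89 [560.9, -486.7, 4.7]
-0.42178127883017447
tray_a 0.87 [466.2, -49.1, 0.9]
tray_a 0.78 [476.4, -216.9, 0.9]
tray_a 0.7 [298.8, -173.3, 2.9]
tray_a 0.6 [620.3, -111.5, 1.1]
cap 0.85 [505.6, 524.0, 0.7]
cap 0.65 [500.5, 323.2, 63.2]
dryer 0.81 [519.1, 259.3, -2.9]
plinth 0.63 [498.9, 323.0, 63.2]
pivot 0.9 [533.0, 186.9, 52.8]
pivot 0.59 [466.8, -50.6, 0.2]
pivot 0.42 [796.8, 31.2, 1.5]
collar_grip 0.51 [503.6, 178.6, 117.6]
jar 0.91 [793.5, 27.4, -3.1]
stone 0.91 [788.6, -162.4, -0.8]
```

Run:
```python
from h import *
print(rot(status.observe()['tool_rot']).as_matrix())
goto([500,325,240],0.25)
```

```text
[[ 9.12367733e-01 -1.85689630e-05  4.09371615e-01]
 [-4.09371614e-01  2.13780427e-05  9.12367733e-01]
 [-2.56932865e-05 -1.00000000e+00  1.19030300e-05]]
row [[0.3231,-0.0087,-0.1238],[-0.0000,-0.6718,-0.0000]] n>=6.9
```

```bash
python3 -m inch '[[[0.323,-0.009,-0.124],[0,-0.672,0]],[[0.323,-0.009,-0.124],[0,-0.672,0]],[[0.323,-0.009,-0.124],[0,-0.672,0]],[[0.323,-0.009,-0.124],[0,-0.672,0]],[[0.323,-0.009,-0.124],[0,-0.672,0]],[[0.323,-0.009,-0.124],[0,-0.672,0]],[[0.323,-0.009,-0.124],[0,-0.672,0]],[[0.323,-0.009,-0.124],[0,-0.672,0]],[[0.323,-0.009,-0.124],[0,-0.672,0]],[[0.323,-0.009,-0.124],[0,-0.672,0]]]' 100 40
python3 - <<'E'
from h import *
st=status.observe(); p,d=vision.read_camera("wrist"); save(p,"w1.png"); print(st['time'],st['tool_pos'],st['dq'].round(3),yawof(st))
cp=campose("wrist",st)
for l in ["cap","plinth","dryer"]:
    for o in models.landmark_of(l,"wrist"): print(l,round(o['confidence'],2),o['position'].round(1) if hasattr(o['position'],'round') else o['position'])
# dryer top z heights
for px in [(280,209),(280,300),(200,209),(350,209)]:
    print(px,bydepth(cp,[px],[d[px[1],px[0]]]))
E
```

```text
time: 2.1
tool_pos: [499.1, 325.5, 240.1]
tool_rot: [0.702, -0.701, -0.088, 0.089]
ft_force: [0.1, -0.2, -0.8]
width: 85.4
2.1 [499.13067571 325.46718209 240.14110285] [ 0.027 -0.004  0.004 -0.002 -0.    -0.002] 0.2503036673921859
cap 0.86 [495.9, 322.3, 62.5]
cap 0.63 [493.2, 523.9, 1.0]
dryer 0.83 [517.9, 262.5, -0.6]
(280, 209) [[509.56829407 329.31535048 103.65621986]]
(280, 300) [[673.41813044 371.69837157  -1.79792224]]
(200, 209) [[548.52991204 248.47247038  49.75445387]]
(350, 209) [[ 5.20571514e+02  4.24094411e+02 -1.90611238e-01]]
```

View pics/w1.png

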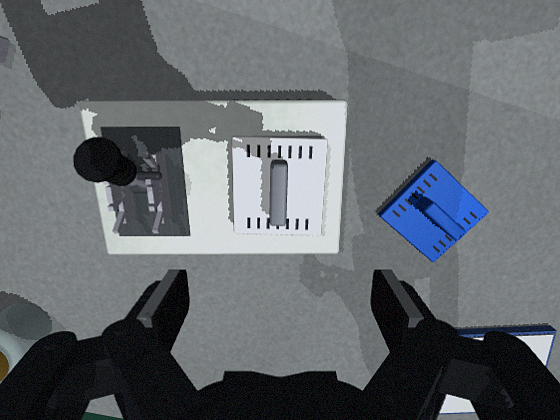

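```bash
cat >> h.py <<'E'
def render(cp,shape,z0,z1,q,S=4,extra=None):
    m=np.zeros((420*S,560*S),np.uint8)
    A=place(shape,*q); n=len(A)
    lo=project(cp,np.c_[A,np.full(n,z0)]); hi=project(cp,np.c_[A,np.full(n,z1)])
    f=lambda P: np.round(((P+0.5)*S-0.5)*16).astype(np.int32)
    polys=[lo,hi]+[np.array([lo[i],lo[(i+1)%n],hi[(i+1)%n],hi[i]]) for i in range(n)]
    for P in polys: cv2.fillPoly(m,[f(P)],255,shift=4)
    return cv2.resize(m,(560,420),interpolation=cv2.INTER_AREA).astype(np.float32)/255
def fit(cp,mask,shape,z0,z1,q0,ignore=None):
    M=mask.astype(np.float32); W=1 if ignore is None else (~ignore).astype(np.float32)
    def cost(v):
        q=(v[0]*10,v[1]*10,v[2]*.1); r=render(cp,shape,z0,z1,q)
        return float((np.abs(r-M)*W).sum()/M.sum())
    v0=np.array([q0[0]/10,q0[1]/10,q0[2]/.1]); best=None
    for s in (1.,.3,.1):
        sim=np.vstack([v0,v0+np.diag([s,s,s])]); o=minimize(cost,v0,method='Nelder-Mead',options=dict(initial_simplex=sim,xatol=.005,fatol=1e-5)); v0=o.x
    return np.array([v0[0]*10,v0[1]*10,v0[2]*.1]),o.fun
def overlay(p,cp,shape,z0,z1,q):
    o=p.copy(); A=place(shape,*q)
    for z,c in ((z0,(255,0,0)),(z1,(0,200,0))):
        cv2.polylines(o,[np.round(project(cp,np.c_[A,np.full(len(A),z)])*16).astype(np.int32)],True,c,1,shift=4)
    return o
E
python3 - <<'E'
from h import *
st=status.observe(); p,d=vision.read_camera("wrist"); cp=campose("wrist",st)
ms=models.silhouettes("cap","wrist")
for o in ms: print(o['confidence'],np.argwhere(o['pixels']).mean(0),o['pixels'].sum())
m=[o for o in ms if p[o['pixels']].mean(0)[0]>100][0]['pixels']
# own check: depth-based mask
H,W=d.shape; yy,xx=np.mgrid[:H,:W]; P=bydepth(cp,np.c_[xx.ravel(),yy.ravel()],d.ravel()).reshape(H,W,3)
z=P[...,2]; near=np.hypot(P[...,0]-500,P[...,1]-325)<85
m2=near&(z>65)&(z<110)
print(np.median(z[m2&(z<90)]))
for mm in (m,m2):
    q,f=fit(cp,mm,RECT,64,74,(500,325,.25)); print(q,f)
save(overlay(p,cp,RECT,62,74,q),"w1o.png")
hm=near&(z>90)&(z<112); w=P[hm]; print("handle",w.mean(0),(w.min(0)+w.max(0))/2); u,s,v=np.linalg.svd(w[:,:2]-w[:,:2].mean(0)); print(np.arctan2(v[0,1],v[0,0]), )
DB=np.array([(-85,-135),(85,-135),(85,135),(-85,135)],float)
E
```

```text
0.9 [184.07277628 277.49292453] 8904
0.89 [210.91538204 432.06719169] 5968
74.13379816520973
[4.97743261e+02 3.24323220e+02 2.25869869e-01] 0.023428993299603462
[4.97977544e+02 3.24281713e+02 2.27608772e-01] 0.023466672748327255
handle [495.87100585 323.904246   101.60087016] [497.80880743 324.31936117  97.13524057]
0.23093224058138415
```

View pics/w1o.png

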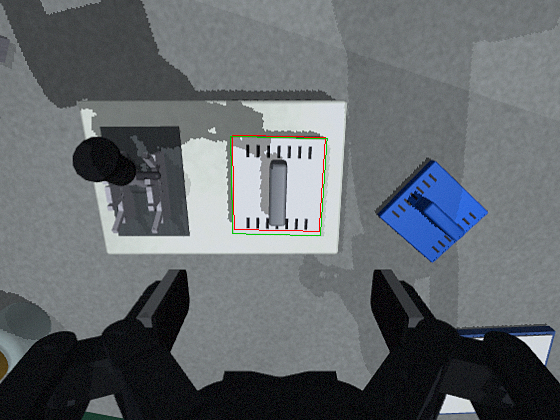

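Run:
```python
from h import *
goto([497.9,324.3,240],0.228)
goto([497.9,324.3,80],0.228)
```

```text
row [[-0.0015,0.0003,-0.0012],[-0.0001,0.0241,0.0000]] n>=0.2
row [[-0.0015,0.1603,-0.0013],[-0.0001,0.0241,0.0000]] n>=3.2
```

```bash
python3 -m inch '[[[-0.0015,0,-0.0012],[0,0.024,0]],[[-0.0015,0.04,-0.0012],[0,0.024,0]],[[-0.0015,0.08,-0.0012],[0,0.024,0]],[[-0.0015,0.12,-0.0012],[0,0.024,0]],[[-0.0015,0.145,-0.0012],[0,0.024,0]],[[-0.0015,0.16,-0.0012],[0,0.024,0]],[[-0.0015,0.16,-0.0012],[0,0.024,0]],[[-0.0015,0.16,-0.0012],[0,0.024,0]]]' 50 40
python3 - <<'E'
from h import *
st=status.observe(); p,d=vision.read_camera("wrist"); save(p,"w2.png"); print(st['tool_pos'],yawof(st),st['ft_force'])
E
```

```text
time: 3.2
tool_pos: [499.4, 323.7, 81.5]
tool_rot: [0.703, -0.702, -0.08, 0.079]
ft_force: [1.2, 0.1, 0.3]
width: 42.9
[499.37272977 323.74690851  81.4882527 ] 0.226044335414898 [1.19456105 0.06219504 0.32678359]
```

View pics/w2.png

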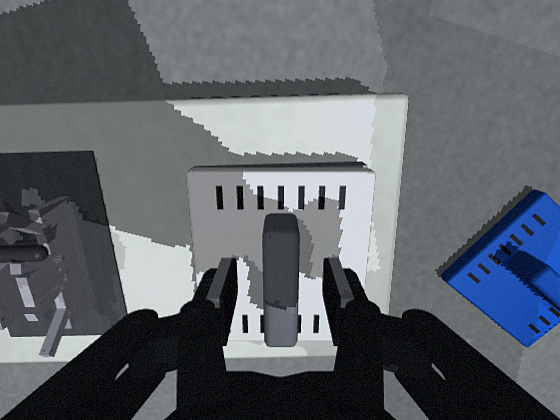

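```bash
python3 -m inch '[[[0,0,0],[0,0,0]],[[0,0,0],[0,0,0]],[[0,0,0],[0,0,0]],[[0,0,0],[0,0,0]],[[0,0,0],[0,0,0]]]' 0 40
python3 - <<'E'
from h import *
st=status.observe(); p,d=vision.read_camera("wrist"); save(p,"w3.png"); print(st['tool_pos'],yawof(st),st['ft_force'],st['width'])
E
```

```text
time: 3.75
tool_pos: [499.8, 324.0, 82.2]
tool_rot: [0.703, -0.702, -0.081, 0.079]
ft_force: [-1.0, 0.1, 6.1]
width: 15.2
[499.8022226  324.02650365  82.18491416] 0.22625508505412784 [-1.00883589  0.07943845  6.10189893] 15.208777355575888
```

View pics/w3.png

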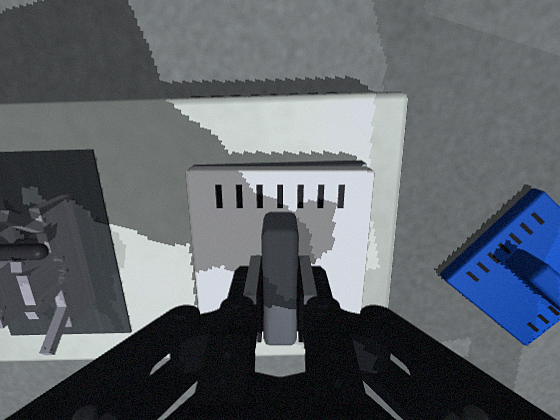

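```bash
python3 -m inch '[[[0,-0.03,0],[0,0,0]],[[0,-0.08,0],[0,0,0]],[[0,-0.12,0],[0,0,0]],[[0,-0.15,0],[0,0,0]],[[0,-0.15,0],[0,0,0]]]'
python3 - <<'E'
from h import *
st=status.observe(); p,d=vision.read_camera("wrist"); save(p,"w4.png"); print(st['tool_pos'],yawof(st),st['ft_force'],st['width'])
goto([600,45,232],.228); goto([600,45,24],.228)
E
```

```text
time: 4.3
tool_pos: [501.2, 324.5, 236.2]
tool_rot: [0.704, -0.701, -0.083, 0.077]
ft_force: [0.2, -0.4, -1.8]
width: 15.5
[501.24405776 324.52751745 236.23138468] 0.22617735479972456 [ 0.24524524 -0.38094259 -1.84993235] 15.452798276067606
row [[0.0350,0.0007,-0.2942],[-0.0010,-0.0018,0.0049]] n>=5.9
row [[0.0340,0.2087,-0.2944],[-0.0010,-0.0018,0.0049]] n>=7.2
```

View pics/w4.png

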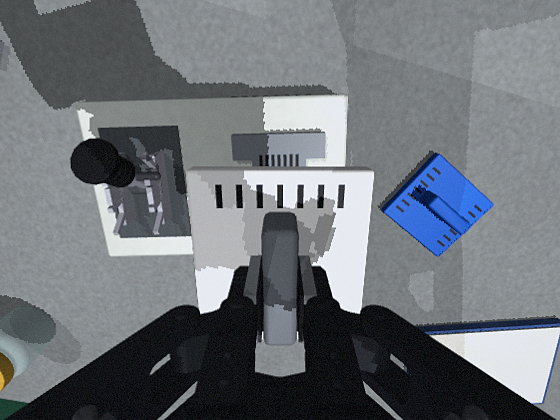

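Cap is held (edge at row 168), and the grey plinth shows beneath it. Carry it to the free spot at (600, 45).

```bash
python3 -m inch '[[[0.035,0,-0.294],[0,0,0]],[[0.035,0,-0.294],[0,0,0]],[[0.035,0,-0.294],[0,0,0]],[[0.035,0,-0.294],[0,0,0]],[[0.035,0,-0.294],[0,0,0]],[[0.035,0,-0.294],[0,0,0]],[[0.035,0.04,-0.294],[0,0,0]],[[0.035,0.08,-0.294],[0,0,0]],[[0.035,0.12,-0.294],[0,0,0]],[[0.035,0.16,-0.294],[0,0,0]]]'
python3 - <<'E'
from h import *
st=status.observe();print(st['tool_pos'],st['dq'].round(2))
E
```

```text
time: 5.35
tool_pos: [596.1, 44.4, 65.8]
tool_rot: [0.703, -0.702, -0.078, 0.081]
ft_force: [-0.1, 0.1, -2.9]
width: 15.5
[596.12642705  44.41812354  65.77253416] [ 0.    0.51  0.2   0.   -0.72  0.  ]
```

```bash
python3 -m inch '[[[0,0.015,0],[0,0,0]],[[0,0.03,0],[0,0,0]],[[0,0.04,0],[0,0,0]],[[0,0.045,0],[0,0,0]],[[0,0.045,0],[0,0,0]],[[0,0.045,0],[0,0,0]]]'
```

```text
time: 5.95
tool_pos: [599.8, 44.6, 26.7]
tool_rot: [-0.702, 0.703, 0.081, -0.079]
ft_force: [0.6, 1.1, -2.4]
width: 15.1
```

```bash
python3 -m inch '[[[0,0.003,0],[0,0,0]],[[0,0.005,0],[0,0,0]],[[0,0.006,0],[0,0,0]],[[0,0.006,0],[0,0,0]]]'
```

```text
time: 6.35
tool_pos: [599.1, 44.6, 20.2]
tool_rot: [-0.703, 0.703, 0.08, -0.08]
ft_force: [-2.6, 0.3, 5.6]
width: 15.0
```

```bash
python3 -m inch '[[[0,0,0],[0,0,0]],[[0,0,0],[0,0,0]],[[0,0,0],[0,0,0]],[[0,-0.03,0],[0,0,0]],[[0,-0.08,0],[0,0,0]],[[0,-0.13,0],[0,0,0]],[[0,-0.18,0],[0,0,0]],[[0,-0.2,0],[0,0,0]],[[0,-0.2,0],[0,0,0]]]' 50
python3 - <<'E'
from h import *
p,d=vision.read_camera("top"); save(p,"t1.png"); cp=campose("top")
for o in models.silhouettes("tray","top") if 0 else models.silhouettes("tray_a","top"):
    m=o['pixels']; c=np.argwhere(m).mean(0)[::-1]; w=toplane(cp,[c],10)[0]
    col=p[m].mean(0)
    print(o['confidence'],c,m.sum(),w,col)
    if 100<m.sum()<2000 and w[1]<150:
        best=min((fit(cp,m,TRAY,2,14,(w[0],w[1],a)) for a in (-.5,0.,.5,1.,1.5)),key=lambda t:t[1]); print("   ",best)
goto([500,325,240],.228)
E
```

```text
time: 7.25
tool_pos: [601.4, 44.5, 224.7]
tool_rot: [-0.702, 0.703, 0.083, -0.077]
ft_force: [-0.2, 0.4, -0.2]
width: 42.7
0.84 [289.10088496 237.48849558] 565 [469.26799153 -54.09776236  10.        ] [149.72389381 149.16460177 155.59823009]
    (array([ 4.69075385e+02, -5.18300841e+01, -2.45819784e-01]), np.float64(0.19571749866008759))
0.74 [335.01192504 235.17717206] 587 [ 475.61251053 -219.17782566   10.        ] [114.62350937 114.84327087 120.54173765]
    (array([ 4.75337364e+02, -2.20097146e+02, -1.43333142e-01]), np.float64(0.10331696271896362))
0.73 [304.59844055 197.23781676] 513 [ 614.99017984 -113.00354732   10.        ] [141.91617934 141.24951267 148.73879142]
    (array([ 6.15083506e+02, -1.13629148e+02, -1.71474221e-01]), np.float64(0.14067958295345306))
0.64 [324.11477987 283.76415094] 636 [ 303.73017417 -175.08698024   10.        ] [122.58176101  80.03930818  95.0754717 ]
    (array([ 303.12024692, -174.10256269,   -0.86518358]), np.float64(0.07997287064790726))
row [[-0.0332,-0.0210,0.2953],[0.0001,-0.0018,0.0002]] n>=6.0
```

View pics/t1.png

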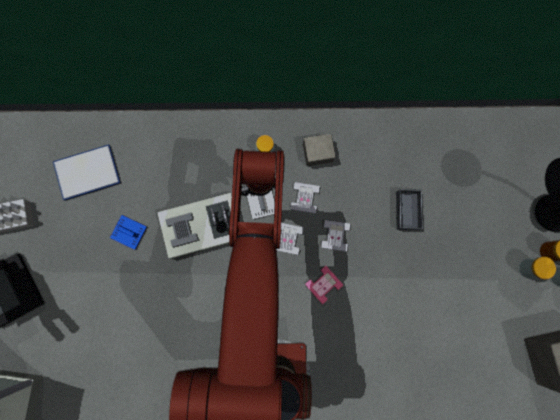

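```bash
python3 -m inch '[[[-0.033,-0.021,0.295],[0,0,0]],[[-0.033,-0.021,0.295],[0,0,0]],[[-0.033,-0.021,0.295],[0,0,0]],[[-0.033,-0.021,0.295],[0,0,0]],[[-0.033,-0.021,0.295],[0,0,0]],[[-0.033,-0.021,0.295],[0,0,0]],[[-0.033,-0.021,0.295],[0,0,0]],[[-0.033,-0.021,0.295],[0,0,0]]]' 100
python3 - <<'E'
from h import *
st=status.observe(); p,d=vision.read_camera("wrist"); cp=campose("wrist",st); print(st['tool_pos'],st['dq'].round(3))
save(p,"w5.png")
H,W=d.shape; yy,xx=np.mgrid[:H,:W]; P=bydepth(cp,np.c_[xx.ravel(),yy.ravel()],d.ravel()).reshape(H,W,3)
z=P[...,2]; near=np.hypot(P[...,0]-500,P[...,1]-325)<85
m=near&(z>57)&(z<70); print(np.median(z[m]), m.sum())
q,f=fit(cp,m,TRAY,55,62,(498,324,.228)); print("depth",q,f)
hsv=cv2.cvtColor(p,cv2.COLOR_RGB2GRAY)
save(overlay(p,cp,TRAY,50,62,q),"w5o.png")
goto([468,-51,170],-.2)
E
```

```text
time: 8.15
tool_pos: [498.8, 325.1, 237.6]
tool_rot: [-0.702, 0.703, 0.079, -0.082]
ft_force: [-0.8, -0.4, -0.2]
width: 85.3
[498.79440457 325.10172173 237.58041689] [-0.047 -0.008  0.001 -0.008  0.004 -0.004]
62.22151860462429 6780
depth [4.98731122e+02 3.24389663e+02 2.53469986e-01] 0.02319278009235859
row [[-0.1149,0.0689,-0.3582],[0.0023,0.4270,-0.0032]] n>=7.6
```

View pics/w5o.png

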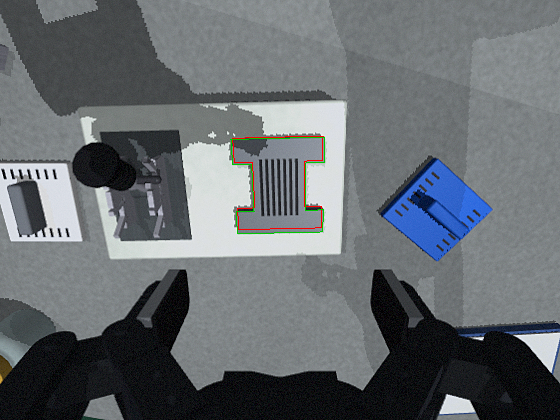

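Run:
```python
from h import *
st=status.observe(); p,d=vision.read_camera("wrist"); cp=campose("wrist",st); print(st['tool_pos'],yawof(st))
H,W=d.shape; yy,xx=np.mgrid[:H,:W]; P=bydepth(cp,np.c_[xx.ravel(),yy.ravel()],d.ravel()).reshape(H,W,3)
z=P[...,2]; near=np.hypot(P[...,0]-518,P[...,1]-260)<190
m=near&(z>40)&(z<70); ig=np.zeros_like(m); ig[125:245,60:195]=1; m|=ig&(xx>110)
DB=np.array([(-85,-135),(85,-135),(85,135),(-85,135)],float)
q,f=fit(cp,m,DB,42,50,(518,260,.25),ignore=ig); print(q,f, place(np.array([[0,65.]]),*q))
m=near&(z>57)&(z<70)
mp=np.hypot(P[...,0]-500,P[...,1]-325)<85
for zl in (55,58,61): print(fit(cp,m&mp,TRAY,zl,62,(498,324,.24)))
g=cv2.cvtColor(p,cv2.COLOR_RGB2HSV)
```

```text
[499.49045989 324.04554316 237.89289272] 0.2270307405593519
[5.14919375e+02 2.60708599e+02 2.53819405e-01] 0.01886511780321598 [[498.59769183 323.62602633]]
(array([4.98721123e+02, 3.24487597e+02, 2.52498418e-01]), np.float64(0.025036057457327843))
(array([4.98632675e+02, 3.24212736e+02, 2.52076772e-01]), np.float64(0.021729661151766777))
(array([4.98404732e+02, 3.24143775e+02, 2.53994192e-01]), np.float64(0.02502736821770668))
```

```bash
python3 -m inch '[[[-0.115,0.069,-0.358],[0,0.427,0]],[[-0.115,0.069,-0.358],[0,0.427,0]],[[-0.115,0.069,-0.358],[0,0.427,0]],[[-0.115,0.069,-0.358],[0,0.427,0]],[[-0.115,0.069,-0.358],[0,0.427,0]],[[-0.115,0.069,-0.358],[0,0.427,0]],[[-0.115,0.069,-0.358],[0,0.427,0]],[[-0.115,0.069,-0.358],[0,0.427,0]],[[-0.115,0.069,-0.358],[0,0.427,0]],[[-0.115,0.069,-0.358],[0,0.427,0]]]' 100
cat > tr.py <<'E'
import sys
from h import *
name,x,y,yaw=sys.argv[1],*map(float,sys.argv[2:5])
st=status.observe(); p,d=vision.read_camera("wrist"); cp=campose("wrist",st); print(st['tool_pos'],yawof(st),st['dq'].round(3).max())
ms=models.silhouettes("tray_a","wrist"); b=p.copy()
for o in ms:
    m=o['pixels']; c=np.argwhere(m).mean(0)[::-1]; w=toplane(cp,[c],10)[0]; print(round(o['confidence'],2),c.round(),m.sum(),w.round(1))
    if np.hypot(w[0]-x,w[1]-y)<60:
        q,f=fit(cp,m,TRAY,0,14,(w[0],w[1],yaw)); print("FIT",q.round(4),round(f,3)); b=overlay(b,cp,TRAY,0,14,q)
        goto([q[0],q[1],100],q[2],st); goto([q[0],q[1],4],q[2],st)
save(b,name)
E
python3 tr.py w6.png 468 -51 -.2
```

```text
time: 9.25
tool_pos: [467.9, -51.6, 170.7]
tool_rot: [0.704, -0.703, 0.073, -0.072]
ft_force: [-0.4, 0.5, -0.5]
width: 85.6
[467.86487905 -51.55286385 170.70598726] -0.205402169542525 0.048
0.96 [252. 320.] 5708 [ 610.  -112.1   10. ]
0.73 [282. 186.] 7772 [463.6 -47.6  10. ]
FIT [ 4.668252e+02 -4.846160e+01 -2.210000e-01] 0.024
row [[-0.0016,0.0707,0.0028],[-0.0003,0.0156,-0.0012]] n>=1.4
row [[-0.0014,0.1667,0.0028],[-0.0003,0.0156,-0.0012]] n>=3.3
0.71 [101.  46.] 9746 [ 310.4 -175.3   10. ]
0.65 [120. 226.] 7693 [ 471.4 -218.1   10. ]
```

View pics/w6.png

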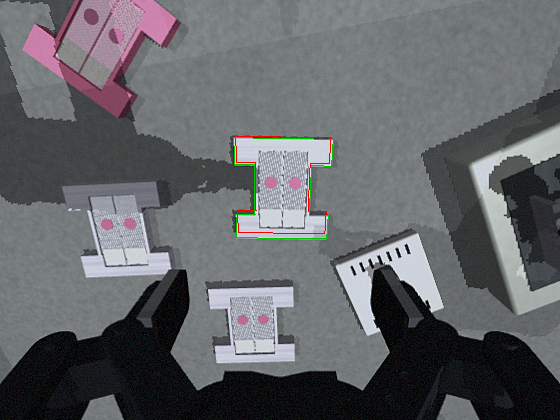

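```bash
python3 -m inch '[[[-0.0015,0.04,0.0028],[0,0.0156,0]],[[-0.0015,0.08,0.0028],[0,0.0156,0]],[[-0.0015,0.12,0.0028],[0,0.0156,0]],[[-0.0015,0.15,0.0028],[0,0.0156,0]],[[-0.0015,0.166,0.0028],[0,0.0156,0]],[[-0.0015,0.170,0.0028],[0,0.0156,0]],[[-0.0015,0.170,0.0028],[0,0.0156,0]]]' 100 40
python3 -c "
from h import *
p,d=vision.read_camera('wrist'); save(p,'w7.png')"
```

```text
time: 10.05
tool_pos: [467.6, -46.0, 1.1]
tool_rot: [0.703, -0.703, 0.076, -0.075]
ft_force: [0.9, -0.1, 0.5]
width: 85.6
```

View pics/w7.png

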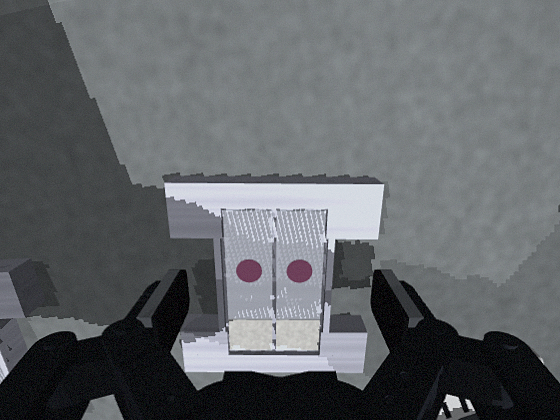

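```bash
python3 -m inch '[[[0,0,0],[0,0,0]],[[0,0,0],[0,0,0]],[[0,0,0],[0,0,0]],[[0,0,0],[0,0,0]],[[0,0,0],[0,0,0]]]' 40 40
python3 -c "
from h import *
st=status.observe(); print(yawof(st))
p,d=vision.read_camera('wrist'); save(p,'w8.png')"
```

```text
time: 10.6
tool_pos: [468.8, -47.2, 2.8]
tool_rot: [-0.703, 0.703, -0.076, 0.077]
ft_force: [-1.7, 0.1, 6.1]
width: 52.8
-0.2164786312039675
```

View pics/w8.png

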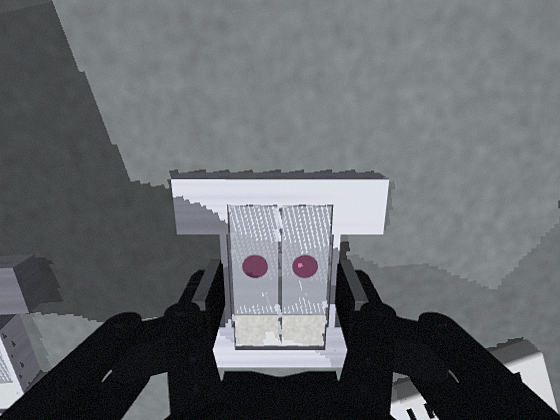

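```bash
cat > inhand.py <<'E'
import sys
from h import *
name=sys.argv[1]; zb=float(sys.argv[2]) # underside z rel TCP
st=status.observe(); p,d=vision.read_camera("wrist"); cp=campose("wrist",st)
Rm=rot(st['tool_rot']).as_matrix(); t=st['tool_pos']; yw=yawof(st)
H,W=d.shape; yy,xx=np.mgrid[:H,:W]; P=bydepth(cp,np.c_[xx.ravel(),yy.ravel()],d.ravel()).reshape(H,W,3); T=(P-t)@Rm
ms=models.silhouettes("tray_a","wrist"); m=None
for o in ms:
    mm=o['pixels']; c=np.argwhere(mm).mean(0)[::-1]
    if mm[200,280] or mm[260,300]: m=mm
print([round(o['confidence'],2) for o in ms], None if m is None else m.sum())
if m is None: sys.exit()
print("top depth rel TCP z", -np.median(T[...,1][m]))
ig=np.zeros_like(m); ig[235:]=1
if len(sys.argv)>3: ig[:,:]=0; ig[int(sys.argv[3]):]=1
z0=t[2]+zb
q,f=fit(cp,m&~ig,TRAY,z0,z0+14,(t[0],t[1],yw),ignore=ig)
dxy=q[:2]-t[:2]; ex=np.array([np.cos(yw),np.sin(yw)]); ey=np.array([-ex[1],ex[0]])
print("in-hand: x %.2f y %.2f dyaw %.4f cost %.3f"%(dxy@ex,dxy@ey,q[2]-yw,f))
save(overlay(p,cp,TRAY,z0,z0+14,q),name)
E
python3 inhand.py w9.png -2.8
```

```text
[0.96, 0.85] 28976
top depth rel TCP z 10.347855723617695
in-hand: x -1.30 y 0.13 dyaw 0.0003 cost 0.007
```

View pics/w9.png

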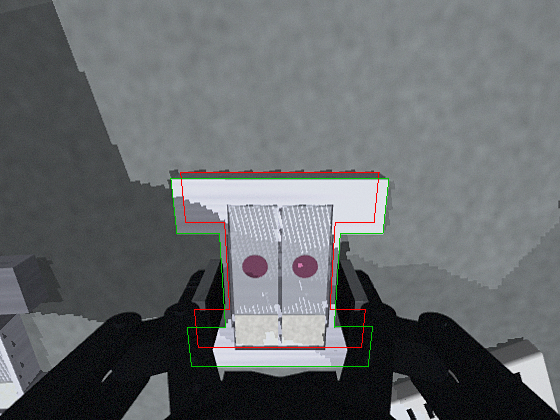

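Run:
```python
from h import *
goto([468.8,-47.2,200],-.2165)
goto([499.9,324.4,200],.253)
```

```text
row [[0.0004,-0.1972,-0.0000],[0.0000,0.0001,0.0024]] n>=3.9
row [[-0.0490,-0.1973,0.3696],[0.0006,-0.4694,0.0023]] n>=8.4
```

```bash
python3 -m inch '[[[0,-0.04,0],[0,0,0]],[[0,-0.09,0],[0,0,0]],[[0,-0.14,0],[0,0,0]],[[0,-0.18,0.02],[0,0,0]],[[-0.049,-0.197,0.37],[0,-0.47,0]],[[-0.049,-0.197,0.37],[0,-0.47,0]],[[-0.049,-0.197,0.37],[0,-0.47,0]],[[-0.049,-0.197,0.37],[0,-0.47,0]],[[-0.049,-0.197,0.37],[0,-0.47,0]],[[-0.049,-0.197,0.37],[0,-0.47,0]]]'
python3 -m inch '[[[0.003,0,0.07],[0,0,0]],[[0.003,0,0.07],[0,0,0]],[[0.003,0,0.07],[0,0,0]]]'
python3 - <<'E'
from h import *
st=status.observe();print(st['tool_pos'],yawof(st),st['dq'].round(2))
E
```

```text
time: 11.75
tool_pos: [494.9, 273.4, 196.4]
tool_rot: [0.701, -0.701, -0.09, 0.089]
ft_force: [0.7, -1.1, -1.5]
width: 52.6
time: 12.05
tool_pos: [479.2, 342.8, 195.8]
tool_rot: [0.702, -0.701, -0.091, 0.091]
ft_force: [-1.2, -0.9, -1.2]
width: 53.0
[479.19473073 342.77482985 195.81397478] 0.25761401941962125 [-0.06 -0.02  0.03 -0.03  0.   -0.04]
```

```bash
python3 -c "
from h import *
goto([499.9,324.4,85],.253)"
```

```text
row [[0.0153,0.1108,-0.0231],[-0.0008,0.0046,0.0000]] n>=2.3
```

```bash
python3 -m inch '[[[0.015,0.03,-0.023],[0,0.0046,0]],[[0.015,0.07,-0.023],[0,0.0046,0]],[[0.015,0.1,-0.023],[0,0.0046,0]],[[0.015,0.111,-0.023],[0,0.0046,0]],[[0.015,0.111,-0.023],[0,0.0046,0]],[[0.015,0.111,-0.023],[0,0.0046,0]]]'
python3 inhand.py w10.png -2.8
python3 -c "
from h import *
print(yawof(status.observe()))
goto([499.9,324.4,66],.253)"
```

```text
time: 12.65
tool_pos: [501.9, 321.5, 86.4]
tool_rot: [0.702, -0.701, -0.088, 0.087]
ft_force: [-0.0, -0.1, -0.3]
width: 52.7
[0.61] 28676
top depth rel TCP z 10.282195458791303
in-hand: x -1.15 y 0.42 dyaw 0.0010 cost 0.012
0.24893098939605407
row [[-0.0019,0.0212,0.0029],[-0.0007,-0.0041,0.0040]] n>=0.4
```

View pics/w10.png

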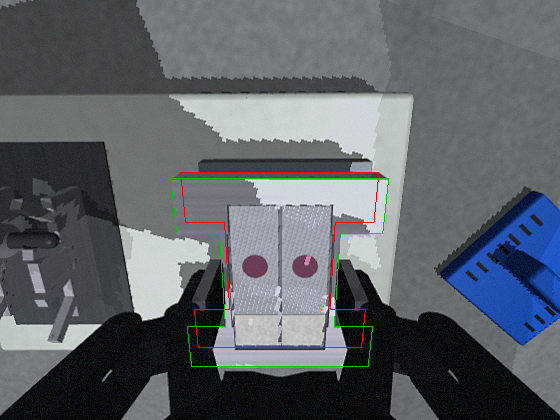

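```bash
python3 -m inch '[[[-0.0019,0.006,0.0029],[0,-0.004,0]],[[-0.0019,0.012,0.0029],[0,-0.004,0]],[[-0.0019,0.017,0.0029],[0,-0.004,0]],[[-0.0019,0.017,0.0029],[0,-0.004,0]],[[-0.0019,0.017,0.0029],[0,-0.004,0]]]'
python3 - <<'E'
from h import *
for i in range(3):
    st=status.observe();print(st['tool_pos'],yawof(st),st['dq'].round(3)); vision.read_camera("wrist")
goto([499.9,324.4,65],.253)
E
```

```text
time: 13.25
tool_pos: [498.0, 323.6, 67.3]
tool_rot: [-0.701, 0.702, 0.089, -0.089]
ft_force: [-0.4, 0.2, -2.0]
width: 52.9
[497.95559659 323.64362657  67.33408758] 0.25305553306027706 [-0.001 -0.007 -0.007 -0.001 -0.     0.002]
[498.17287428 323.74933567  67.60451005] 0.25304911054963486 [-0.001 -0.006 -0.004 -0.002  0.003 -0.001]
[498.32597745 323.78652362  67.80665511] 0.2529818304724649 [-0.    -0.003 -0.002 -0.     0.001  0.001]
row [[0.0016,0.0029,0.0002],[-0.0001,0.0000,0.0003]] n>=0.1
```

```bash
python3 -m inch '[[[0,0,0],[0,0,0]],[[0,0,0],[0,0,0]],[[0,0,0],[0,0,0]],[[0,0,0],[0,0,0]],[[0,0,0],[0,0,0]]]'
python3 inhand.py w11.png -2.8
python3 - <<'E'
from h import *
st=status.observe();print(st['tool_pos'],yawof(st),st['dq'].round(3)); 
goto([499.9,324.4,65],.253)
E
```

```text
time: 13.9
tool_pos: [498.2, 323.7, 67.7]
tool_rot: [0.701, -0.701, -0.089, 0.089]
ft_force: [-0.4, -0.2, -1.6]
width: 52.4
[0.89] 29225
top depth rel TCP z 10.28268878174008
in-hand: x -1.19 y 0.45 dyaw -0.0003 cost 0.013
[498.17275172 323.73220824  67.70657191] 0.2529975955307062 [-0.002  0.     0.001  0.001  0.001  0.001]
row [[0.0018,0.0027,0.0002],[0.0000,-0.0000,-0.0001]] n>=0.1
```

```bash
python3 -m inch '[[[0.0018,0,0],[0,0,0]],[[0.0018,0,0],[0,0,0]],[[0.0018,0.002,0],[0,0,0]],[[0.0018,0.003,0],[0,0,0]],[[0.0018,0.0035,0],[0,0,0]],[[0.0018,0.0035,0],[0,0,0]]]'
python3 -c "
from h import *
st=status.observe();print(st['tool_pos'],yawof(st),st['dq'].round(3))
p,d=vision.read_camera('wrist'); save(p,'w12.png')"
```

```text
time: 14.6
tool_pos: [500.0, 324.2, 64.9]
tool_rot: [-0.701, 0.701, 0.089, -0.089]
ft_force: [-2.6, -1.8, 4.4]
width: 52.9
[499.98472932 324.20965738  64.93575447] 0.25306919370167336 [-0.    -0.001  0.     0.001 -0.    -0.001]
```

View pics/w12.png

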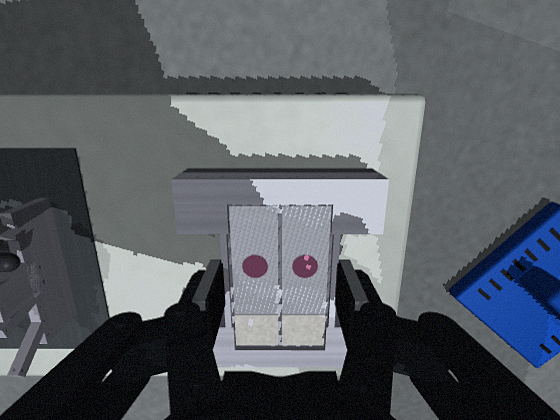

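```bash
python3 -m inch '[[[0,0,0],[0,0,0]],[[0,0,0],[0,0,0]],[[0,0,0],[0,0,0]],[[0,-0.03,0],[0,0,0]],[[0,-0.07,0],[0,0,0]],[[0,-0.12,0],[0,0,0]],[[0,-0.16,0],[0,0,0]],[[0,-0.175,0],[0,0,0]],[[0,-0.175,0],[0,0,0]],[[0,-0.175,0],[0,0,0]]]' 100
cat > chk.py <<'E'
import sys
from h import *
name,ztop,n=sys.argv[1],float(sys.argv[2]),float(sys.argv[3])
st=status.observe(); p,d=vision.read_camera("wrist"); cp=campose("wrist",st)
H,W=d.shape; yy,xx=np.mgrid[:H,:W]; P=bydepth(cp,np.c_[xx.ravel(),yy.ravel()],d.ravel()).reshape(H,W,3)
z=P[...,2]; mp=np.hypot(P[...,0]-500,P[...,1]-325)<85
m=mp&(z>ztop-5)&(z<ztop+12); print(st['tool_pos'],"z",np.median(z[m]))
q,f=fit(cp,m,TRAY,ztop-5,ztop,(498.6,324.1,.253)); print("top tray",q,f)
save(overlay(p,cp,TRAY,62,ztop,q),name)
goto([float(a) for a in sys.argv[4:7]],float(sys.argv[7]))
E
python3 chk.py w13.png 76 1 615 -112 170 -.2
```

```text
time: 15.65
tool_pos: [499.3, 323.9, 237.5]
tool_rot: [-0.701, 0.702, 0.089, -0.09]
ft_force: [-1.0, 0.3, -0.8]
width: 85.4
[499.27920856 323.90656796 237.52017883] z 75.31588807494009
top tray [4.98130504e+02 3.24287189e+02 2.53642668e-01] 0.013336626812815666
row [[0.0038,0.0668,-0.4508],[0.0016,0.4529,-0.0037]] n>=9.1
```

View pics/w13.png

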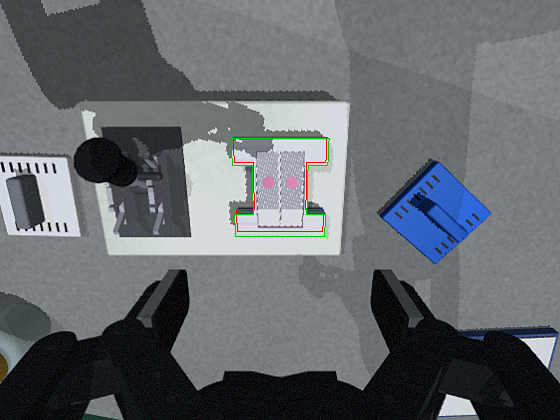

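```bash
python3 -m inch '[[[0.004,0.067,-0.451],[0,0.453,0]],[[0.004,0.067,-0.451],[0,0.453,0]],[[0.004,0.067,-0.451],[0,0.453,0]],[[0.004,0.067,-0.451],[0,0.453,0]],[[0.004,0.067,-0.451],[0,0.453,0]],[[0.004,0.067,-0.451],[0,0.453,0]],[[0.004,0.067,-0.451],[0,0.453,0]],[[0.004,0.067,-0.451],[0,0.453,0]],[[0.004,0.067,-0.451],[0,0.453,0]],[[0.004,0.067,-0.451],[0,0.453,0]]]' 100
python3 -m inch '[[[0,0,0],[0,0,0]],[[0,0,0],[0,0,0]],[[0,0,0],[0,0,0]]]'
python3 tr.py w14.png 615 -112 -.17
```

```text
time: 16.7
tool_pos: [615.1, -116.5, 167.7]
tool_rot: [-0.703, 0.704, -0.074, 0.07]
ft_force: [-0.1, 0.2, -0.5]
width: 85.4
time: 17.0
tool_pos: [616.2, -109.6, 171.7]
tool_rot: [0.704, -0.703, 0.07, -0.07]
ft_force: [0.6, 0.7, -0.0]
width: 85.3
[ 616.23313326 -109.6061051   171.65180566] -0.19816488706936974 0.006
0.8 [72. 60.] 11704 [ 465.1 -264.3   10. ]
0.65 [276. 187.] 7752 [ 611.5 -112.1   10. ]
FIT [ 6.146413e+02 -1.127153e+02 -1.706000e-01] 0.017
row [[-0.0009,0.0717,-0.0034],[-0.0005,-0.0276,-0.0012]] n>=1.4
row [[-0.0007,0.1677,-0.0034],[-0.0005,-0.0276,-0.0012]] n>=3.4
0.28 [256. 340.] 7738 [ 786.5 -171.5   10. ]
```

View pics/w14.png

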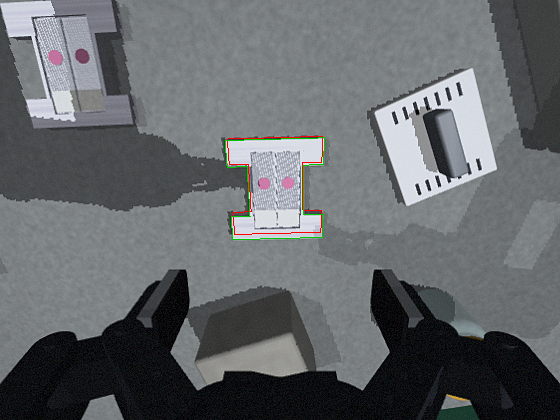

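```bash
python3 -m inch '[[[-0.001,0.04,-0.0034],[0,-0.0276,0]],[[-0.001,0.08,-0.0034],[0,-0.0276,0]],[[-0.001,0.12,-0.0034],[0,-0.0276,0]],[[-0.001,0.15,-0.0034],[0,-0.0276,0]],[[-0.001,0.165,-0.0034],[0,-0.0276,0]],[[-0.001,0.167,-0.0034],[0,-0.0276,0]],[[-0.001,0.167,-0.0034],[0,-0.0276,0]],[[-0.001,0.167,-0.0034],[0,-0.0276,0]]]' 100 40
python3 -m inch '[[[0,0,0],[0,0,0]],[[0,0,0],[0,0,0]],[[0,0,0],[0,0,0]],[[0,0,0],[0,0,0]],[[0,0,0],[0,0,0]]]' 40 40
python3 inhand.py w15.png -5
python3 -c "
from h import *
print(status.observe()['tool_pos'])
goto([499.9,324.4,205],.253)"
```

```text
time: 17.9
tool_pos: [616.9, -114.9, 7.6]
tool_rot: [-0.704, 0.705, -0.059, 0.062]
ft_force: [-0.3, 0.9, 0.6]
width: 85.7
time: 18.4
tool_pos: [616.1, -114.8, 7.0]
tool_rot: [-0.704, 0.705, -0.06, 0.062]
ft_force: [-1.5, 0.9, 7.1]
width: 52.5
[0.79] 27662
top depth rel TCP z 6.203951551968231
in-hand: x -1.87 y 0.18 dyaw 0.0000 cost 0.018
[ 616.05496048 -114.82342682    6.98026158]
row [[-0.1894,-0.1985,0.4127],[0.0006,-0.4255,0.0020]] n>=9.9
```

View pics/w15.png

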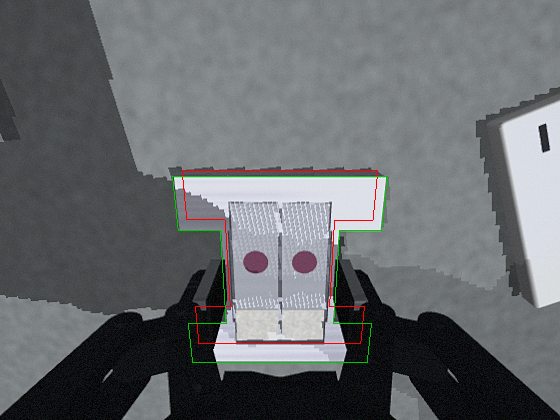

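```bash
python3 -m inch '[[[0,-0.04,0],[0,0,0]],[[0,-0.09,0],[0,0,0]],[[0,-0.14,0],[0,0,0]],[[0,-0.18,0.02],[0,0,0]],[[-0.189,-0.198,0.413],[0,-0.425,0]],[[-0.189,-0.198,0.413],[0,-0.425,0]],[[-0.189,-0.198,0.413],[0,-0.425,0]],[[-0.189,-0.198,0.413],[0,-0.425,0]],[[-0.189,-0.198,0.413],[0,-0.425,0]],[[-0.189,-0.198,0.413],[0,-0.425,0]]]'
python3 -c "
from h import *
goto([499.9,324.4,205],.253)"
```

```text
time: 19.5
tool_pos: [535.9, 195.2, 198.0]
tool_rot: [0.702, -0.701, -0.089, 0.089]
ft_force: [1.3, 0.5, -1.5]
width: 52.0
row [[-0.0026,-0.0070,0.1341],[0.0000,-0.0007,0.0006]] n>=2.7
```

```bash
python3 -m inch '[[[0,0,0.05],[0,0,0]],[[0,0,0.07],[0,0,0]],[[0,0,0.07],[0,0,0]],[[0,0,0.07],[0,0,0]]]'
python3 -c "
from h import *
goto([499.9,324.4,95],.253)"
```

```text
time: 19.9
tool_pos: [519.1, 261.3, 197.6]
tool_rot: [-0.701, 0.702, 0.09, -0.09]
ft_force: [-0.1, -0.1, -1.4]
width: 52.2
row [[-0.0027,0.1025,0.0660],[0.0006,0.0009,-0.0001]] n>=2.4
```

```bash
python3 -m inch '[[[-0.0027,0,0.05],[0,0,0]],[[-0.0027,0.03,0.066],[0,0,0]],[[-0.0027,0.07,0.066],[0,0,0]],[[-0.0027,0.1,0.066],[0,0,0]],[[-0.0027,0.102,0.066],[0,0,0]],[[-0.0027,0.102,0.066],[0,0,0]],[[-0.0027,0.102,0.066],[0,0,0]],[[-0.0027,0.102,0.066],[0,0,0]]]'
python3 inhand.py w16.png -7
python3 -c "
from h import *
st=status.observe();print(st['tool_pos'],yawof(st))
goto([498.6+1.8,324.2+.45,83.5],.253)"
```

```text
time: 20.7
tool_pos: [502.1, 324.8, 98.2]
tool_rot: [0.702, -0.701, -0.09, 0.087]
ft_force: [0.4, 0.1, -0.9]
width: 51.8
[0.58, 0.56] 27618
top depth rel TCP z 6.152337379370972
in-hand: x -1.29 y 0.42 dyaw -0.0005 cost 0.008
[501.47786963 324.87236883  97.55427524] 0.25232342235859795
row [[-0.0011,0.0141,0.0000],[-0.0006,-0.0007,0.0031]] n>=0.3
```

View pics/w16.png

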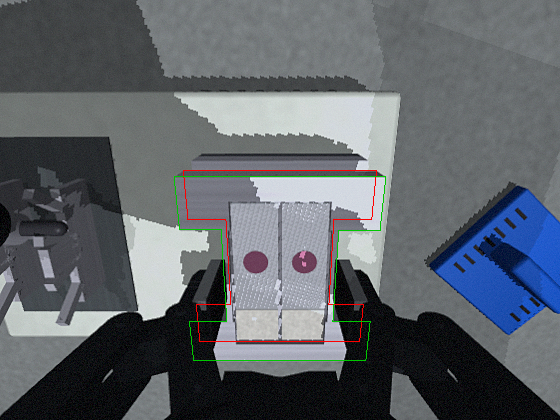

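```bash
python3 -m inch '[[[-0.0013,0.004,0],[0,0,0]],[[-0.0013,0.008,0],[0,0,0]],[[-0.0013,0.01,0],[0,0,0]],[[-0.0013,0.01,0],[0,0,0]],[[-0.0013,0.01,0],[0,0,0]],[[-0.0013,0.01,0],[0,0,0]],[[-0.0013,0.01,0],[0,0,0]],[[-0.0013,0.01,0],[0,0,0]]]'
python3 -c "
from h import *
st=status.observe();print(st['tool_pos'],yawof(st))
goto([500.2,324.6,83.],.253)"
```

```text
time: 21.6
tool_pos: [499.1, 324.3, 85.7]
tool_rot: [0.701, -0.701, -0.089, 0.089]
ft_force: [-0.7, -0.1, -1.3]
width: 52.3
[499.05951613 324.26973915  85.70518038] 0.2525908348280601
row [[0.0012,0.0027,0.0000],[-0.0000,-0.0004,0.0002]] n>=0.1
```

```bash
python3 -m inch '[[[0.0013,0,0],[0,0,0]],[[0.0013,0,0],[0,0,0]],[[0.0013,0.002,0],[0,0,0]],[[0.0013,0.003,0],[0,0,0]],[[0.0013,0.0035,0],[0,0,0]],[[0.0013,0.0035,0],[0,0,0]]]'
python3 -c "
from h import *
st=status.observe();print(st['tool_pos'],yawof(st))
goto([500.2,324.6,83.],.253)"
```

```text
time: 22.2
tool_pos: [500.3, 324.6, 83.0]
tool_rot: [-0.701, 0.701, 0.089, -0.089]
ft_force: [-1.7, -2.1, 5.8]
width: 52.0
[500.3228615  324.58151947  82.9717496 ] 0.25266342486863747
row [[-0.0001,-0.0000,0.0000],[0.0001,-0.0003,0.0001]] n>=0.0
```

```bash
python3 -m inch '[[[0,0,0],[0,0,0]],[[0,0,0],[0,0,0]],[[0,0,0],[0,0,0]],[[0,-0.03,0],[0,0,0]],[[0,-0.07,0],[0,0,0]],[[0,-0.12,0],[0,0,0]],[[0,-0.15,0],[0,0,0]],[[0,-0.16,0],[0,0,0]],[[0,-0.16,0],[0,0,0]],[[0,-0.16,0],[0,0,0]]]' 100
python3 chk.py w17.png 90 1 465 -264 170 -.2
```

```text
time: 23.2
tool_pos: [499.4, 324.1, 239.9]
tool_rot: [-0.701, 0.702, 0.088, -0.09]
ft_force: [0.2, -0.5, -0.6]
width: 85.6
[499.37607498 324.12259849 239.92260212] z 89.23972563758389
top tray [4.98790989e+02 3.24694438e+02 2.53560303e-01] 0.016232913359999657
row [[-0.1796,0.0705,-0.5607],[0.0017,0.4526,-0.0039]] n>=11.9
```

View pics/w17.png

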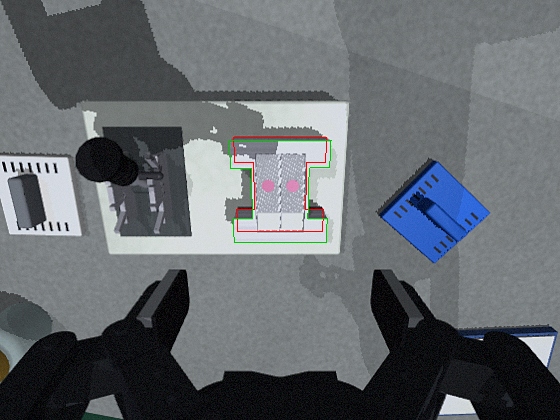

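Run:
```python
import cv2
a=cv2.imread("pics/w17.png")[110:260,200:370]; cv2.imwrite("pics/w17z.png",cv2.resize(a,None,fx=4,fy=4,interpolation=0))
from h import *
p,d=vision.read_camera("wrist"); save(cv2.resize(p[110:260,200:370],None,fx=4,fy=4,interpolation=0),"w17y.png")
```

```text
(no output)
```

View pics/w17z.png

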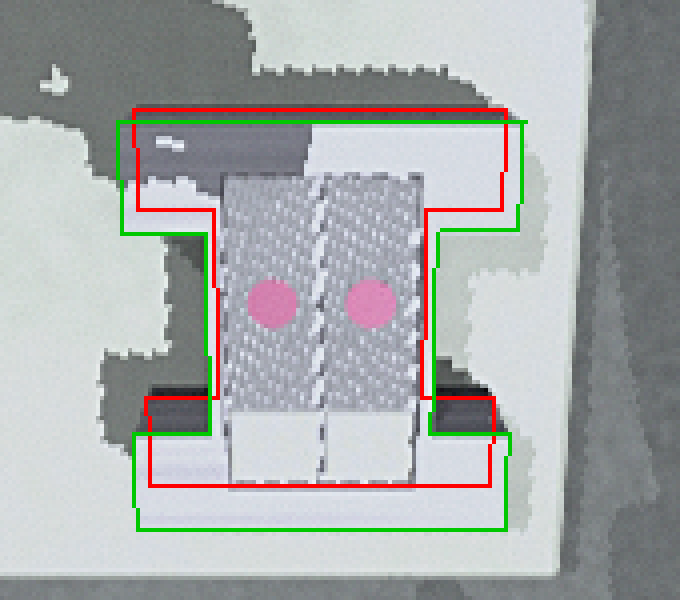

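View pics/w17y.png

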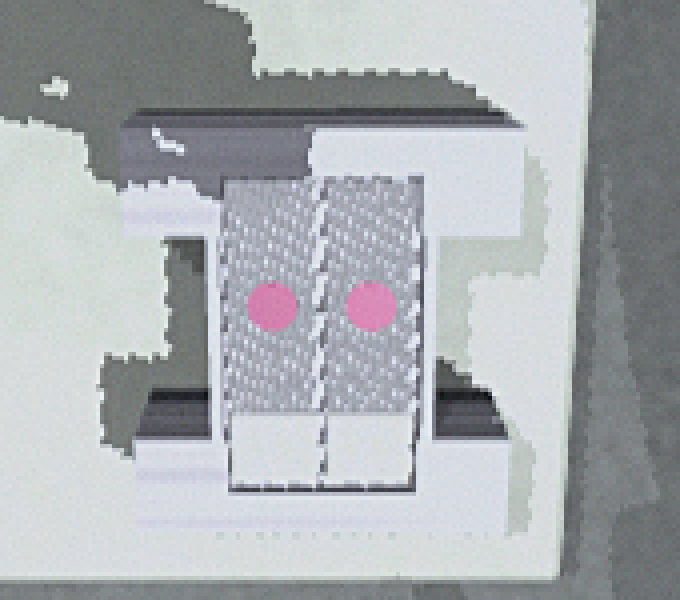

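```bash
python3 -m inch '[[[-0.18,0.07,-0.56],[0,0.453,0]],[[-0.18,0.07,-0.56],[0,0.453,0]],[[-0.18,0.07,-0.56],[0,0.453,0]],[[-0.18,0.07,-0.56],[0,0.453,0]],[[-0.18,0.07,-0.56],[0,0.453,0]],[[-0.18,0.07,-0.56],[0,0.453,0]],[[-0.18,0.07,-0.56],[0,0.453,0]],[[-0.18,0.07,-0.56],[0,0.453,0]],[[-0.18,0.07,-0.56],[0,0.453,0]],[[-0.18,0.07,-0.56],[0,0.453,0]]]' 100
python3 -m inch '[[[0,0,0],[0,0,0]],[[0,0,0],[0,0,0]],[[0,0,0],[0,0,0]]]'
python3 tr.py w18.png 465 -264 -.14
```

```text
time: 24.3
tool_pos: [469.8, -172.6, 181.0]
tool_rot: [0.704, -0.703, 0.072, -0.07]
ft_force: [0.7, 1.2, 0.1]
width: 85.3
time: 24.6
tool_pos: [470.8, -169.9, 181.9]
tool_rot: [0.704, -0.703, 0.071, -0.07]
ft_force: [0.1, 0.2, 0.0]
width: 85.3
[ 470.76634187 -169.88945582  181.93084935] -0.19994621604259688 0.024
0.69 [226.  29.] 5953 [ 319.9 -187.3   10. ]
0.64 [188. 202.] 7167 [ 466.5 -265.    10. ]
FIT [ 4.693902e+02 -2.656406e+02 -1.561000e-01] 0.033
row [[0.0178,0.0818,-0.0942],[-0.0012,-0.0439,-0.0020]] n>=2.5
row [[0.0180,0.1778,-0.0943],[-0.0012,-0.0439,-0.0020]] n>=4.0
```

View pics/w18.png

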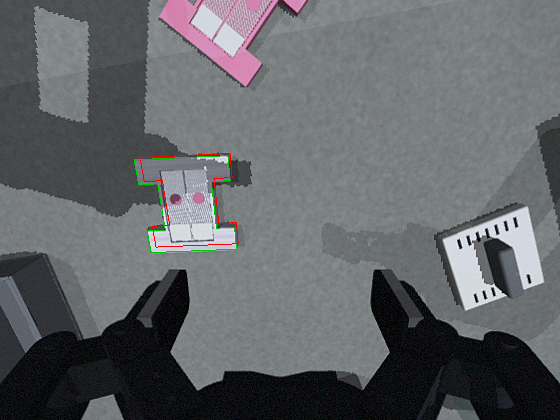

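```bash
python3 -m inch '[[[0.018,0.02,-0.05],[0,-0.044,0]],[[0.018,0.04,-0.094],[0,-0.044,0]],[[0.018,0.05,-0.094],[0,-0.044,0]],[[0.018,0.05,-0.094],[0,-0.044,0]],[[0.018,0.05,-0.094],[0,-0.044,0]],[[0.018,0.05,-0.094],[0,-0.044,0]],[[0.018,0.05,-0.094],[0,-0.044,0]]]' 100
python3 tr.py w19.png 469 -265 -.15
```

```text
time: 25.4
tool_pos: [471.1, -265.9, 134.2]
tool_rot: [-0.705, 0.705, -0.054, 0.055]
ft_force: [-0.8, 0.2, -0.6]
width: 85.7
[ 471.08946788 -265.94169016  134.16017034] -0.1545455651069152 0.002
0.88 [279. 195.] 9775 [ 465.7 -265.3   10. ]
FIT [ 4.696838e+02 -2.657769e+02 -1.569000e-01] 0.018
row [[-0.0015,0.0342,-0.0000],[0.0007,0.0024,0.0016]] n>=0.7
row [[-0.0016,0.1302,0.0000],[0.0007,0.0024,0.0016]] n>=2.6
0.58 [356.  23.] 3076 [ 343.6 -188.5   10. ]
```

View pics/w19.png

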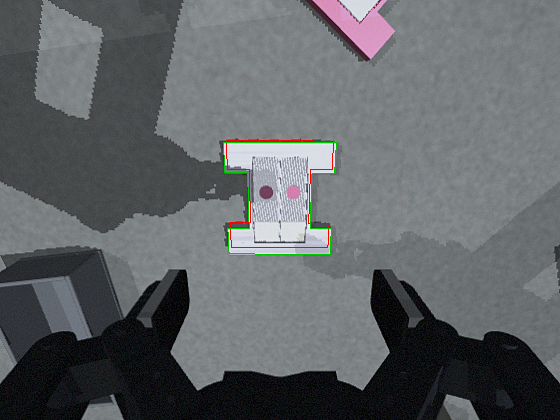

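```bash
python3 -m inch '[[[-0.0015,0.04,0],[0,0,0]],[[-0.0015,0.08,0],[0,0,0]],[[-0.0015,0.11,0],[0,0,0]],[[-0.0015,0.128,0],[0,0,0]],[[-0.0015,0.128,0],[0,0,0]],[[-0.0015,0.128,0],[0,0,0]],[[-0.0015,0.128,0],[0,0,0]]]' 100 40
python3 -m inch '[[[0,0,0],[0,0,0]],[[0,0,0],[0,0,0]],[[0,0,0],[0,0,0]],[[0,0,0],[0,0,0]],[[0,0,0],[0,0,0]]]' 40 40
python3 inhand.py w20.png -6.5
python3 -c "
from h import *
print(status.observe()['tool_pos'])
goto([500.1,324.6,220],.253)"
```

```text
time: 26.2
tool_pos: [470.0, -267.4, 6.8]
tool_rot: [-0.704, 0.706, -0.054, 0.056]
ft_force: [-0.3, -1.0, 0.5]
width: 85.5
time: 26.7
tool_pos: [469.5, -267.1, 6.5]
tool_rot: [-0.705, 0.705, -0.055, 0.056]
ft_force: [-1.2, 1.7, 7.9]
width: 52.2
[0.76, 0.6] 27782
top depth rel TCP z 6.668945033798574
in-hand: x 0.32 y 0.25 dyaw -0.0015 cost 0.015
[ 469.47755187 -267.11967835    6.51009786]
row [[-0.0615,-0.2141,0.5891],[0.0012,-0.4093,0.0014]] n>=12.6
```

View pics/w20.png

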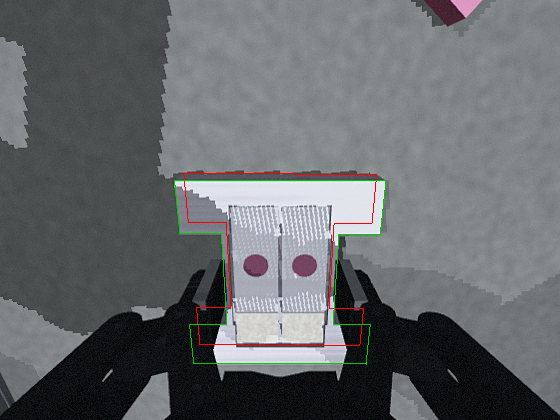

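```bash
python3 -m inch '[[[0,-0.04,0],[0,0,0]],[[0,-0.09,0],[0,0,0]],[[0,-0.14,0],[0,0,0]],[[0,-0.18,0.02],[0,0,0]],[[-0.06,-0.214,0.589],[0,-0.409,0]],[[-0.06,-0.214,0.589],[0,-0.409,0]],[[-0.06,-0.214,0.589],[0,-0.409,0]],[[-0.06,-0.214,0.589],[0,-0.409,0]],[[-0.06,-0.214,0.589],[0,-0.409,0]],[[-0.06,-0.214,0.589],[0,-0.409,0]]]'
python3 -m inch '[[[0,0,0],[0,0,0]],[[0,0,0],[0,0,0]]]'
python3 -c "
from h import *
print(status.observe()['dq'].round(2))
goto([500.1,324.6,220],.253)"
```

```text
time: 27.8
tool_pos: [486.8, 54.2, 203.3]
tool_rot: [-0.701, 0.702, 0.089, -0.089]
ft_force: [1.1, 0.5, -1.2]
width: 52.0
time: 28.0
tool_pos: [487.0, 53.4, 203.0]
tool_rot: [-0.701, 0.701, 0.09, -0.09]
ft_force: [-0.2, -0.1, -1.1]
width: 52.1
[-0.06  0.01  0.   -0.01 -0.   -0.  ]
row [[0.0814,-0.0171,0.2590],[0.0005,0.0031,0.0001]] n>=5.4
```

```bash
python3 -m inch '[[[0.081,-0.017,0.259],[0,0.003,0]],[[0.081,-0.017,0.259],[0,0.003,0]],[[0.081,-0.017,0.259],[0,0.003,0]],[[0.081,-0.017,0.259],[0,0.003,0]],[[0.081,-0.017,0.259],[0,0.003,0]],[[0.081,0.01,0.259],[0,0.003,0]],[[0.081,0.05,0.259],[0,0.003,0]],[[0.081,0.08,0.259],[0,0.003,0]],[[0.081,0.09,0.259],[0,0.003,0]],[[0.081,0.09,0.259],[0,0.003,0]]]'
python3 -m inch '[[[0,0,0],[0,0,0]],[[0,0,0],[0,0,0]],[[0,0,0],[0,0,0]]]'
python3 inhand.py w21.png -6.5
python3 -c "
from h import *
st=status.observe();print(st['tool_pos'],yawof(st))
goto([500.2,324.6,98],.253)"
```

```text
time: 29.0
tool_pos: [500.3, 321.3, 110.9]
tool_rot: [-0.701, 0.702, 0.086, -0.089]
ft_force: [0.5, -0.6, -0.2]
width: 52.1
time: 29.3
tool_pos: [502.3, 323.6, 114.9]
tool_rot: [0.702, -0.701, -0.089, 0.087]
ft_force: [-0.0, 0.5, -1.6]
width: 52.0
[0.91, 0.71, 0.62] 27749
top depth rel TCP z 6.603149478080626
in-hand: x 0.55 y 0.53 dyaw 0.0008 cost 0.012
[501.65857556 323.56964329 114.22835423] 0.2495388713476525
row [[-0.0012,0.0162,0.0014],[-0.0004,-0.0035,0.0023]] n>=0.3
```

View pics/w21.png

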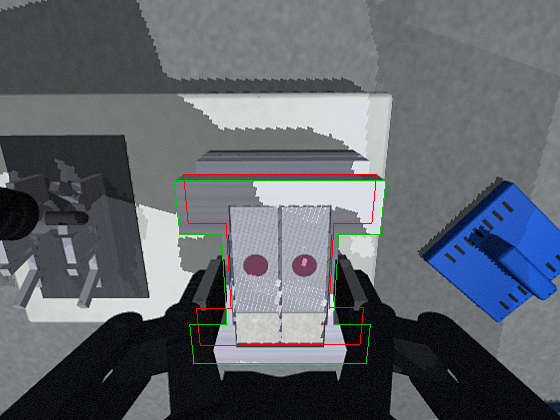

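```bash
python3 -c "
from h import *
goto([498.4,324.1,99],.253)"
```

```text
row [[-0.0031,0.0152,0.0013],[-0.0004,-0.0035,0.0023]] n>=0.3
```

```bash
python3 -m inch '[[[-0.003,0.004,0.0013],[0,-0.0035,0]],[[-0.003,0.008,0.0013],[0,-0.0035,0]],[[-0.003,0.013,0.0013],[0,-0.0035,0]],[[-0.003,0.013,0.0013],[0,-0.0035,0]],[[-0.003,0.013,0.0013],[0,-0.0035,0]],[[-0.003,0.013,0.0013],[0,-0.0035,0]],[[-0.003,0.013,0.0013],[0,-0.0035,0]],[[-0.003,0.013,0.0013],[0,-0.0035,0]]]'
python3 -c "
from h import *
st=status.observe();print(st['tool_pos'],yawof(st))
goto([498.4,324.1,96.5],.253)"
```

```text
time: 30.2
tool_pos: [497.8, 323.9, 100.0]
tool_rot: [0.701, -0.701, -0.089, 0.089]
ft_force: [-0.2, -1.5, -1.5]
width: 52.3
[497.81569705 323.91638538 100.03405554] 0.25310329037949364
row [[0.0006,0.0035,0.0000],[-0.0001,0.0001,0.0004]] n>=0.1
```

```bash
python3 -m inch '[[[0.0007,0,0],[0,0,0]],[[0.0007,0.001,0],[0,0,0]],[[0.0007,0.002,0],[0,0,0]],[[0.0007,0.003,0],[0,0,0]],[[0.0007,0.004,0],[0,0,0]],[[0.0007,0.0042,0],[0,0,0]],[[0.0007,0.0042,0],[0,0,0]]]'
python3 -c "
from h import *
st=status.observe();print(st['tool_pos'],yawof(st))"
```

```text
time: 30.9
tool_pos: [498.3, 324.0, 96.6]
tool_rot: [-0.701, 0.702, 0.089, -0.089]
ft_force: [-3.6, -1.4, 6.5]
width: 52.1
[498.30266993 323.96604157  96.56755086] 0.2532164618002326
```

```bash
python3 -m inch '[[[0,0,0],[0,0,0]],[[0,0,0],[0,0,0]],[[0,0,0],[0,0,0]],[[0,-0.03,0],[0,0,0]],[[0,-0.07,0],[0,0,0]],[[0,-0.12,0],[0,0,0]],[[0,-0.145,0],[0,0,0]],[[0,-0.145,0],[0,0,0]],[[0,-0.145,0],[0,0,0]],[[0,-0.145,0],[0,0,0]]]' 100
python3 -m inch '[[[0,0,0],[0,0,0]],[[0,0,0],[0,0,0]]]'
python3 chk.py w22.png 104 1 600 45 180 .228
python3 - <<'E'
import cv2
a=cv2.imread("pics/w22.png")[110:270,190:380]; cv2.imwrite("pics/w22z.png",cv2.resize(a,None,fx=3.5,fy=3.5,interpolation=0))
from h import *
p,d=vision.read_camera("top"); save(p,"t2.png")
p,d=vision.read_camera("side"); save(p,"s2.png")
E
```

```text
time: 31.9
tool_pos: [497.4, 323.5, 238.5]
tool_rot: [-0.701, 0.702, 0.088, -0.09]
ft_force: [-0.5, -0.8, 0.3]
width: 85.4
time: 32.1
tool_pos: [497.6, 323.6, 238.9]
tool_rot: [-0.701, 0.702, 0.088, -0.09]
ft_force: [-0.5, -0.6, -1.1]
width: 85.3
[497.64171272 323.64318736 238.89765504] z 103.31405331960903
top tray [4.98442193e+02 3.24661953e+02 2.53374065e-01] 0.018527263775467873
row [[0.0293,0.0593,-0.2954],[0.0004,0.0251,-0.0022]] n>=6.1
```

View pics/w22z.png

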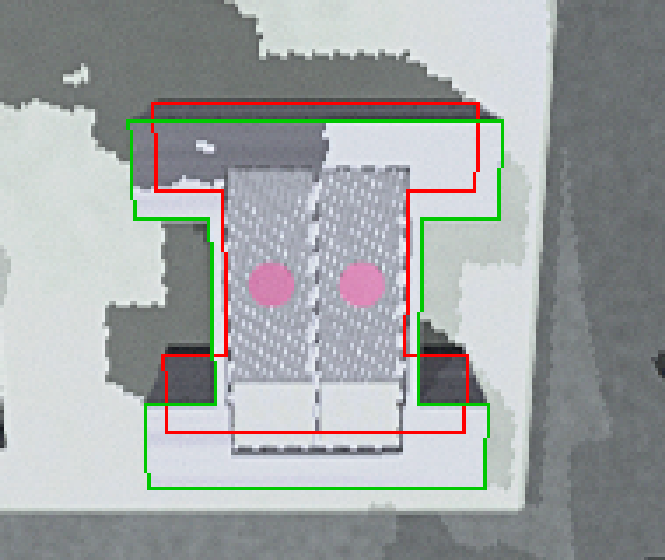

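View pics/s2.png

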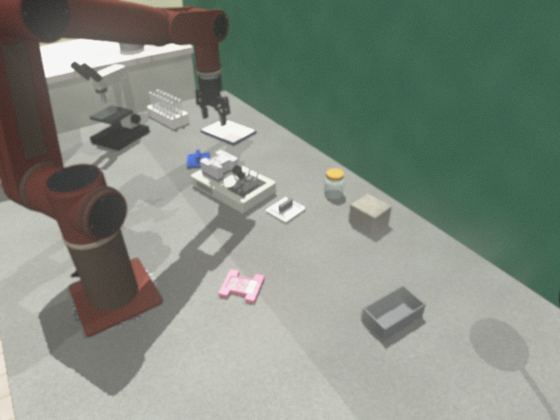

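```bash
python3 -m inch '[[[0.029,0,-0.2],[0,0.025,0]],[[0.029,0.02,-0.295],[0,0.025,0]],[[0.029,0.04,-0.295],[0,0.025,0]],[[0.029,0.059,-0.295],[0,0.025,0]],[[0.029,0.059,-0.295],[0,0.025,0]],[[0.029,0.059,-0.295],[0,0.025,0]],[[0.029,0.059,-0.295],[0,0.025,0]],[[0.029,0.059,-0.295],[0,0.025,0]],[[0.029,0.059,-0.295],[0,0.025,0]],[[0.029,0.059,-0.295],[0,0.025,0]]]' 100
python3 -m inch '[[[0,0,0],[0,0,0]],[[0,0,0],[0,0,0]],[[0,0,0],[0,0,0]]]' 60
cat > cap.py <<'E'
import sys
from h import *
st=status.observe(); p,d=vision.read_camera("wrist"); cp=campose("wrist",st); print(st['tool_pos'],yawof(st))
for o in models.silhouettes("cap","wrist"):
    m=o['pixels']; c=np.argwhere(m).mean(0)[::-1]; w=toplane(cp,[c],12)[0]; print(o['confidence'],w,p[m].mean(0))
    if p[m].mean(0)[0]>p[m].mean(0)[2]-30:
        H,W=d.shape; yy,xx=np.mgrid[:H,:W]; P=bydepth(cp,np.c_[xx.ravel(),yy.ravel()],d.ravel()).reshape(H,W,3)
        q,f=fit(cp,m,RECT,0,12,(w[0],w[1],.228)); print("FIT",q,f); b=overlay(p,cp,RECT,0,12,q); save(b,sys.argv[1])
        goto([q[0],q[1],20],q[2],st)
E
python3 cap.py w23.png
```

```text
time: 33.25
tool_pos: [600.3, 47.2, 182.3]
tool_rot: [0.703, -0.702, -0.081, 0.081]
ft_force: [-0.1, 0.2, -0.1]
width: 85.5
time: 33.55
tool_pos: [600.2, 46.4, 181.9]
tool_rot: [-0.702, 0.702, 0.081, -0.081]
ft_force: [-0.1, 0.2, 0.6]
width: 51.2
[600.24990497  46.36319523 181.89314975] 0.22925217410433918
0.71 [593.45807994  44.07289542  12.        ] [194.58088568 198.22164483 204.88827384]
FIT [5.97484403e+02 4.50329689e+01 2.29444707e-01] 0.01647927239537239
row [[-0.0031,0.1619,-0.0006],[0.0001,-0.0002,0.0004]] n>=3.2
```

View pics/w23.png

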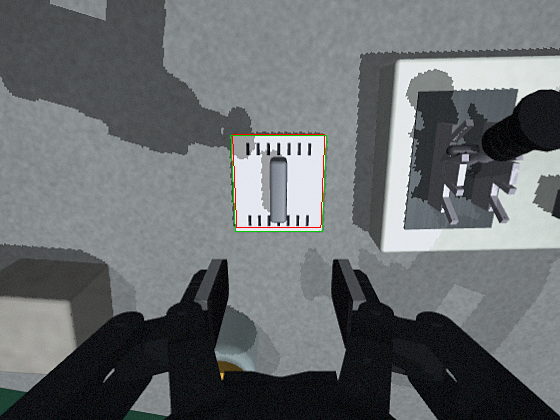

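View pics/t2.png

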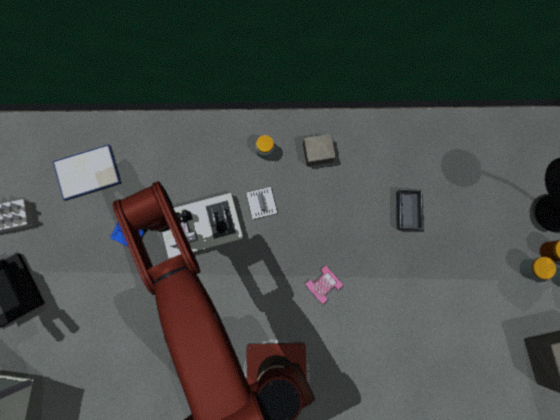

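```bash
python3 -m inch '[[[-0.003,0.04,-0.0006],[0,0,0]],[[-0.003,0.08,-0.0006],[0,0,0]],[[-0.003,0.12,-0.0006],[0,0,0]],[[-0.003,0.145,-0.0006],[0,0,0]],[[-0.003,0.157,-0.0006],[0,0,0]],[[-0.003,0.159,-0.0006],[0,0,0]],[[-0.003,0.159,-0.0006],[0,0,0]],[[-0.003,0.159,-0.0006],[0,0,0]]]' 50 40
python3 -m inch '[[[0,0,0],[0,0,0]],[[0,0,0],[0,0,0]],[[0,0,0],[0,0,0]],[[0,0,0],[0,0,0]],[[0,0,0],[0,0,0]],[[0,0,0],[0,0,0]]]' 0 40
cat > incap.py <<'E'
import sys
from h import *
name=sys.argv[1]; zb=float(sys.argv[2])
st=status.observe(); p,d=vision.read_camera("wrist"); cp=campose("wrist",st); t=st['tool_pos']; yw=yawof(st); print(t,yw)
m=None
for o in models.silhouettes("cap","wrist"):
    if o['pixels'][190,230] or o['pixels'][190,320]: m=o['pixels']; print(o['confidence'],m.sum())
ig=np.zeros(d.shape,bool); ig[250:]=1
z0=t[2]+zb
q,f=fit(cp,m&~ig,RECT,z0,z0+12,(t[0],t[1],yw),ignore=ig)
dxy=q[:2]-t[:2]; ex=np.array([np.cos(yw),np.sin(yw)]); ey=np.array([-ex[1],ex[0]])
print("in-hand: x %.2f y %.2f dyaw %.4f cost %.3f"%(dxy@ex,dxy@ey,q[2]-yw,f))
save(overlay(p,cp,RECT,z0,z0+12,q),name)
E
python3 incap.py w24.png -22
python3 -c "
from h import *
goto([500,324.5,240],.253)"
```

```text
time: 34.45
tool_pos: [599.2, 44.3, 24.6]
tool_rot: [-0.702, 0.703, 0.082, -0.079]
ft_force: [0.3, 0.2, 0.0]
width: 42.4
time: 35.05
tool_pos: [598.7, 44.4, 24.2]
tool_rot: [-0.702, 0.703, 0.081, -0.08]
ft_force: [-0.1, 0.4, 7.0]
width: 14.9
[598.66749707  44.41140637  24.17272267] 0.22816057731190065
0.95 22484
in-hand: x -0.41 y 0.83 dyaw 0.0004 cost 0.027
row [[-0.0323,-0.2161,0.2950],[0.0006,-0.0249,0.0024]] n>=7.3
```

View pics/w24.png

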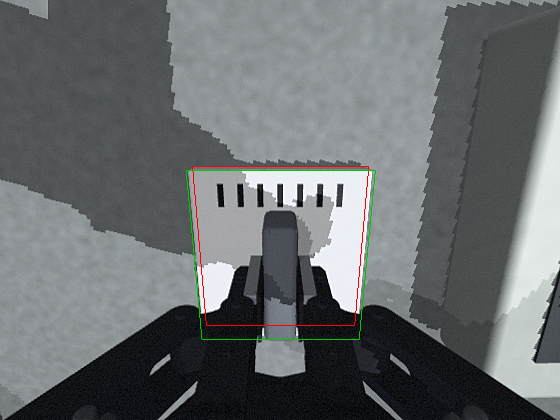

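```bash
python3 -m inch '[[[0,-0.05,0],[0,0,0]],[[0,-0.1,0],[0,0,0]],[[0,-0.15,0],[0,0,0]],[[-0.01,-0.2,0.02],[0,-0.025,0]],[[-0.032,-0.216,0.06],[0,-0.025,0]],[[-0.032,-0.216,0.11],[0,-0.025,0]],[[-0.032,-0.216,0.16],[0,-0.025,0]],[[-0.032,-0.216,0.21],[0,-0.025,0]],[[-0.032,-0.216,0.26],[0,-0.025,0]],[[-0.032,-0.216,0.295],[0,-0.025,0]]]'
python3 -m inch '[[[0,0.02,0],[0,0,0]],[[0,0.05,0],[0,0,0]],[[0,0.08,0],[0,0,0]],[[0,0.09,0],[0,0,0]],[[0,0.09,0],[0,0,0]],[[0,0.09,0],[0,0,0]],[[0,0.09,0],[0,0,0]]]'
python3 incap.py w25.png -24.2
```

```text
time: 36.15
tool_pos: [497.9, 327.1, 238.1]
tool_rot: [0.702, -0.701, -0.089, 0.09]
ft_force: [1.8, -0.4, -2.3]
width: 14.8
time: 36.85
tool_pos: [500.9, 325.0, 150.8]
tool_rot: [0.702, -0.701, -0.09, 0.088]
ft_force: [-0.6, 0.6, -1.5]
width: 15.4
[500.93050542 324.96764687 150.77811048] 0.2528728421479265
0.83 22450
in-hand: x 0.03 y 0.68 dyaw -0.0003 cost 0.011
```

View pics/w25.png

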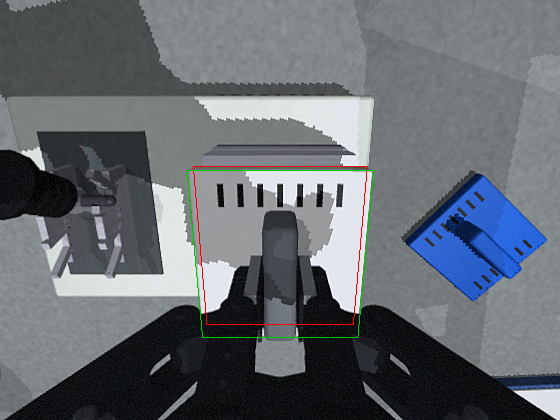

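```bash
python3 -c "
from h import *
goto([498.95,324.3,132],.253)"
```

```text
row [[-0.0019,0.0185,-0.0001],[-0.0006,-0.0001,0.0030]] n>=0.4
```

```bash
python3 -m inch '[[[-0.0015,0.005,0],[0,0,0]],[[-0.0015,0.01,0],[0,0,0]],[[-0.0015,0.0155,0],[0,0,0]],[[-0.0015,0.0155,0],[0,0,0]],[[-0.0015,0.0155,0],[0,0,0]],[[-0.0015,0.0155,0],[0,0,0]],[[-0.0015,0.0155,0],[0,0,0]],[[-0.0015,0.0155,0],[0,0,0]]]'
python3 -c "
from h import *
st=status.observe();print(st['tool_pos'],yawof(st))
goto([498.95,324.3,128.2],.253)"
```

```text
time: 37.75
tool_pos: [498.3, 324.2, 133.3]
tool_rot: [0.701, -0.701, -0.089, 0.089]
ft_force: [-1.0, 0.1, -3.0]
width: 14.6
[498.31813796 324.20140022 133.32942463] 0.25314127693746524
row [[0.0006,0.0051,-0.0001],[-0.0001,0.0001,0.0004]] n>=0.1
```

```bash
python3 -m inch '[[[0.0007,0.001,0],[0,0,0]],[[0.0007,0.002,0],[0,0,0]],[[0.0007,0.003,0],[0,0,0]],[[0.0007,0.004,0],[0,0,0]],[[0.0007,0.005,0],[0,0,0]],[[0.0007,0.0057,0],[0,0,0]],[[0.0007,0.0057,0],[0,0,0]],[[0.0007,0.0057,0],[0,0,0]]]'
python3 -c "
from h import *
st=status.observe();print(st['tool_pos'],yawof(st))"
```

```text
time: 38.55
tool_pos: [498.8, 324.3, 128.2]
tool_rot: [-0.701, 0.701, 0.089, -0.089]
ft_force: [-4.0, -2.5, 5.4]
width: 14.9
[498.78910328 324.29618247 128.16503573] 0.2531869692987867
```

Contact at the expected height; release and check from above.

```bash
python3 -m inch '[[[0,0,0],[0,0,0]],[[0,0,0],[0,0,0]],[[0,0,0],[0,0,0]],[[0,-0.03,0],[0,0,0]],[[0,-0.07,0],[0,0,0]],[[0,-0.11,0],[0,0,0]],[[0,-0.13,0],[0,0,0]],[[0,-0.13,0],[0,0,0]],[[0,-0.13,0],[0,0,0]],[[0,-0.13,0],[0,0,0]]]' 50
python3 -m inch '[[[0,0,0],[0,0,0]],[[0,0,0],[0,0,0]]]' 60
python3 - <<'E'
from h import *
st=status.observe(); p,d=vision.read_camera("wrist"); cp=campose("wrist",st)
H,W=d.shape; yy,xx=np.mgrid[:H,:W]; P=bydepth(cp,np.c_[xx.ravel(),yy.ravel()],d.ravel()).reshape(H,W,3)
z=P[...,2]; mp=np.hypot(P[...,0]-500,P[...,1]-325)<85
m=mp&(z>110)&(z<150); ig=np.zeros_like(m); ig[255:]=1
q,f=fit(cp,m&~ig,RECT,111,116,(498.6,324.1,.253),ignore=ig); print("cap",q,f,st['tool_pos'])
save(cv2.resize(overlay(p,cp,RECT,62,116,q)[90:270,180:390],None,fx=3,fy=3,interpolation=0),"w26.png"); save(p,"w26f.png")
for l in ["collar_grip","pivot"]:
    for o in models.landmark_of(l,"wrist"): print(l,o)
p,d=vision.read_camera("side"); save(p,"s3.png")
for l in ["collar_grip","pivot"]:
    for o in models.landmark_of(l,"side"): print(l,o)
E
```

```text
time: 39.55
tool_pos: [497.9, 323.8, 255.2]
tool_rot: [-0.701, 0.702, 0.088, -0.09]
ft_force: [-0.6, 0.4, 0.1]
width: 42.8
time: 39.75
tool_pos: [498.3, 324.0, 255.8]
tool_rot: [-0.701, 0.702, 0.088, -0.09]
ft_force: [-0.1, -0.0, 0.5]
width: 51.3
cap [4.97468489e+02 3.24826744e+02 2.52240608e-01] 0.016280189156532288 [498.28269739 324.0213854  255.8238792 ]
collar_grip {'position': [507.7, 182.9, 121.1], 'confidence': 0.88}
collar_grip {'position': [501.3, 176.4, 115.0], 'confidence': 0.5}
pivot {'position': [532.9, 188.2, 51.4], 'confidence': 0.91}
pivot {'position': [503.6, 322.2, 77.7], 'confidence': 0.45}
```

View pics/w26.png

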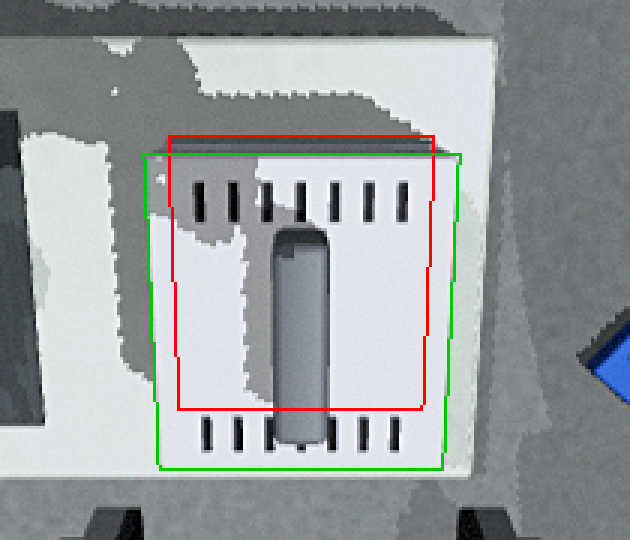

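View pics/w26f.png

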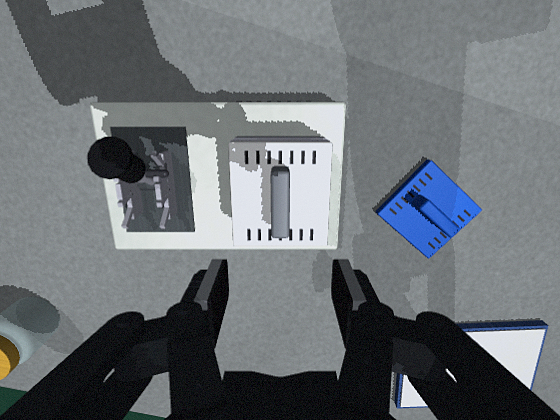

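```bash
python3 -c "
from h import *
goto([502.9,180.75,220],.253)"
```

```text
row [[-0.0320,0.0373,-0.1400],[-0.0000,0.0000,-0.0001]] n>=3.0
```

```bash
python3 -m inch '[[[-0.032,0,-0.05],[0,0,0]],[[-0.032,0,-0.1],[0,0,0]],[[-0.032,0.02,-0.14],[0,0,0]],[[-0.032,0.037,-0.14],[0,0,0]],[[-0.032,0.037,-0.14],[0,0,0]],[[-0.032,0.037,-0.14],[0,0,0]],[[-0.032,0.037,-0.14],[0,0,0]],[[-0.032,0.037,-0.14],[0,0,0]]]' 65 50
python3 - <<'E'
from h import *
st=status.observe(); p,d=vision.read_camera("wrist"); cp=campose("wrist",st); print(st['tool_pos'],yawof(st))
yw=.253
def grip(th,r): 
    return np.array([533.6+r*np.sin(th)*np.cos(yw),188.7+r*np.sin(th)*np.sin(yw),52+r*np.cos(th)])
b=p.copy()
for r in (0,73-18,73,73+17,96):
    u=project(cp,grip(-.45,r))[0]; print(r,u); cv2.circle(b,(int(u[0]),int(u[1])),3,(255,0,0),-1)
save(b,"w27.png")
H,W=d.shape; yy,xx=np.mgrid[:H,:W]; P=bydepth(cp,np.c_[xx.ravel(),yy.ravel()],d.ravel()).reshape(H,W,3)
z=P[...,2]; m=(np.hypot(P[...,0]-495,P[...,1]-180)<40)&(z>125); w=P[m]; print(len(w),w.mean(0),w.min(0),w.max(0)); print("expected top centre",grip(-.45,96))
goto([502.9,180.75,101],.253,st)
E
```

```text
time: 40.85
tool_pos: [503.3, 181.8, 221.6]
tool_rot: [0.701, -0.701, -0.09, 0.089]
ft_force: [-0.2, 0.3, -0.1]
width: 55.4
[503.3296218  181.82462007 221.59420495] 0.25471759822842155
0 [277.9509026  216.86214871]
55 [277.75558961 210.2280652 ]
73 [277.67383865 207.45121117]
90 [277.58558624 204.45347724]
96 [277.55143717 203.29349881]
22609 [490.74123299 178.78591272 277.65629578] [477.11637006 140.46781757 130.36951186] [520.80809276 219.46746582 317.39188076]
expected top centre [493.17259746 178.24790019 138.44292183]
row [[-0.0009,0.1206,-0.0009],[0.0000,0.0017,0.0018]] n>=2.4
```

View pics/w27.png

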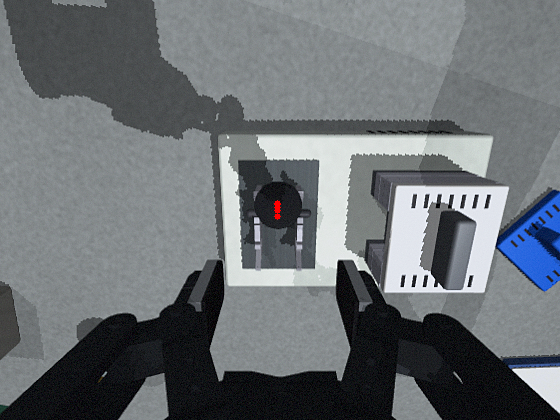

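```bash
python3 -m inch '[[[-0.001,0.04,-0.001],[0,0.0017,0]],[[-0.001,0.08,-0.001],[0,0.0017,0]],[[-0.001,0.105,-0.001],[0,0.0017,0]],[[-0.001,0.119,-0.001],[0,0.0017,0]],[[-0.001,0.119,-0.001],[0,0.0017,0]],[[-0.001,0.119,-0.001],[0,0.0017,0]],[[-0.001,0.119,-0.001],[0,0.0017,0]]]' 65 50
python3 - <<'E'
from h import *
st=status.observe(); p,d=vision.read_camera("wrist"); print(st['tool_pos'],yawof(st)); save(p,"w28.png")
goto([502.9,180.75,101],.253,st)
E
```

```text
time: 41.6
tool_pos: [503.8, 180.0, 103.5]
tool_rot: [0.702, -0.701, -0.09, 0.087]
ft_force: [0.9, 0.2, -0.2]
width: 55.4
[503.78156033 179.99426237 103.49726516] 0.25162913580955926
row [[-0.0007,0.0025,0.0010],[0.0002,-0.0014,0.0036]] n>=0.1
```

View pics/w28.png

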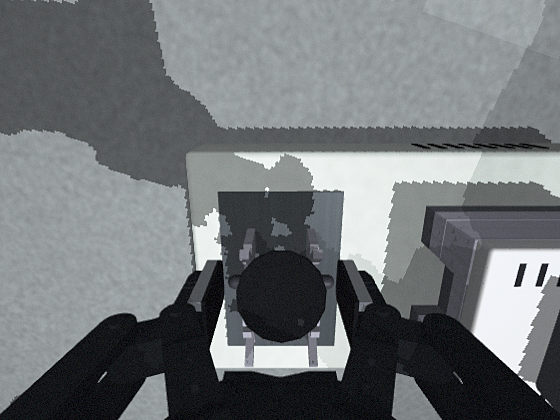

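```bash
python3 -m inch '[[[-0.0007,0.002,0.001],[0,-0.0014,0]],[[-0.0007,0.002,0.001],[0,-0.0014,0]],[[-0.0007,0.002,0.001],[0,-0.0014,0]],[[-0.0007,0.002,0.001],[0,-0.0014,0]],[[-0.0007,0.002,0.001],[0,-0.0014,0]],[[-0.0007,0.002,0.001],[0,-0.0014,0]]]' 0 50
python3 - <<'E'
from h import *
st=status.observe(); p,d=vision.read_camera("wrist"); print(st['tool_pos'],yawof(st)); save(p,"w29.png")
E
```

```text
time: 42.25
tool_pos: [502.0, 180.2, 100.5]
tool_rot: [-0.701, 0.702, 0.09, -0.089]
ft_force: [-0.9, -1.3, 5.8]
width: 34.2
[501.99195579 180.19706004 100.54161144] 0.25279190295021814
```

View pics/w29.png

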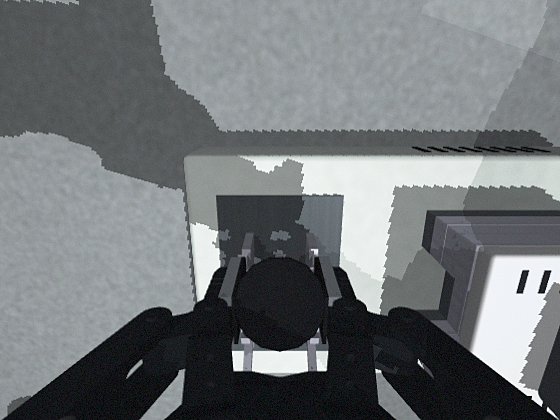

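```bash
python3 -m inch '[[[0,0,0],[0,0,0]],[[-0.001,-0.003,0],[0,0,0]],[[-0.0025,-0.006,0],[0,0,0]],[[-0.004,-0.009,0],[0,0,0]],[[-0.005,-0.011,0],[0,0,0]],[[-0.006,-0.0128,0],[0,0,0]],[[-0.006,-0.0128,0],[0,0,0]],[[-0.006,-0.0128,0],[0,0,0]]]' 0 80
python3 - <<'E'
from h import *
st=status.observe(); p,d=vision.read_camera("wrist"); print(st['tool_pos'],yawof(st),st['width'],st['ft_force']); save(p,"w30.png")
E
```

```text
time: 43.1
tool_pos: [496.4, 178.8, 112.1]
tool_rot: [-0.701, 0.701, 0.09, -0.088]
ft_force: [7.0, 0.3, -5.7]
width: 32.9
[496.42179721 178.78643899 112.11791616] 0.2526310259128475 32.90309439032153 [ 7.01977973  0.3171096  -5.72137539]
```

View pics/w30.png

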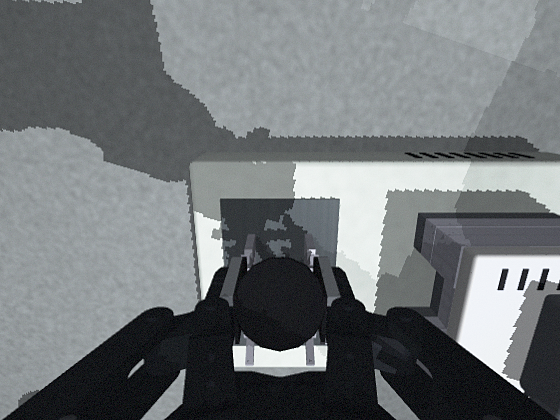

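```bash
python3 -m inch '[[[0.0039,-0.0029,0],[0,0,0]],[[0.0084,-0.0047,0],[0,0,0]],[[0.013,-0.0063,0],[0,0,0]],[[0.0176,-0.0077,0],[0,0,0]],[[0.0222,-0.0089,0],[0,0,0]],[[0.0269,-0.0098,0],[0,0,0]],[[0.0317,-0.0106,0],[0,0,0]],[[0.0365,-0.0111,0],[0,0,0]],[[0.0413,-0.0114,0],[0,0,0]],[[0.0461,-0.0116,0],[0,0,0]]]' 0 80
python3 - <<'E'
from h import *
st=status.observe(); p,d=vision.read_camera("wrist"); print(st['tool_pos'],yawof(st),st['width'],st['ft_force']); save(p,"w31.png")
E
```

```text
time: 44.15
tool_pos: [542.9, 191.3, 125.7]
tool_rot: [0.702, -0.701, -0.091, 0.087]
ft_force: [4.0, 0.2, -0.3]
width: 17.3
[542.90927556 191.28428825 125.66943854] 0.25271791518329256 17.341060135150215 [ 3.97029715  0.23527161 -0.31753131]
```

View pics/w31.png

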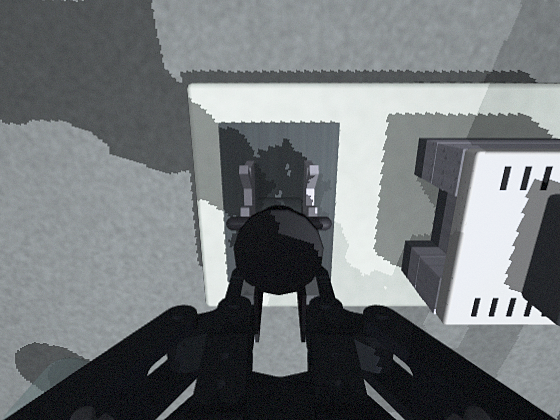

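```bash
python3 -m inch '[[[0,0,0],[0,0,0]],[[0,0,0],[0,0,0]],[[0,-0.03,0],[0,0,0]],[[0,-0.06,0],[0,0,0]],[[0,-0.09,0],[0,0,0]],[[0,-0.1,0],[0,0,0]],[[0,-0.1,0],[0,0,0]],[[0,-0.1,0],[0,0,0]]]' 65 80
cat > lev.py <<'E'
import sys
from h import *
st=status.observe(); p,d=vision.read_camera("wrist"); cp=campose("wrist",st); print(st['tool_pos'],yawof(st))
yw=.253
def grip(th,r): return np.array([533.6+r*np.sin(th)*np.cos(yw),188.7+r*np.sin(th)*np.sin(yw),52+r*np.cos(th)])
for th in (-.45,-.4,0,.4,.45): print(th,project(cp,grip(th,96))[0].round(), project(cp,grip(th,110))[0].round())
save(p,sys.argv[1])
E
python3 lev.py w32.png
```

```text
time: 45.0
tool_pos: [539.4, 190.3, 222.5]
tool_rot: [0.701, -0.701, -0.089, 0.09]
ft_force: [-0.2, 0.3, -0.9]
width: 55.9
[539.38629291 190.31409729 222.49178151] 0.25278993241048475
-0.45 [279. 153.] [279. 147.]
-0.4 [279. 160.] [279. 155.]
0 [279. 213.] [279. 220.]
0.4 [279. 256.] [279. 270.]
0.45 [279. 259.] [279. 274.]
```

View pics/w32.png

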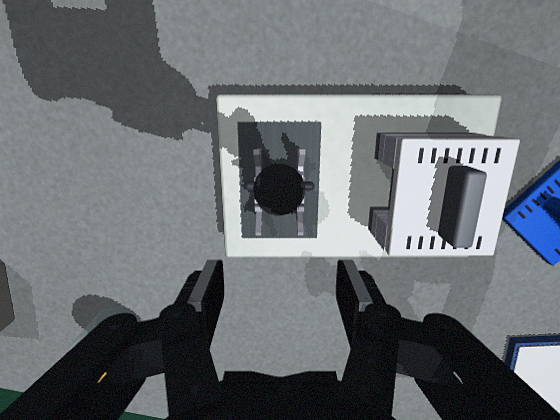

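```bash
cat > knob.py <<'E'
from h import *
from scipy.ndimage import label
st=status.observe(); p,d=vision.read_camera("wrist"); cp=campose("wrist",st)
H,W=d.shape; yy,xx=np.mgrid[:H,:W]; P=bydepth(cp,np.c_[xx.ravel(),yy.ravel()],d.ravel()).reshape(H,W,3)
yw=.253; ex=np.array([np.cos(yw),np.sin(yw),0]); ey=np.array([-np.sin(yw),np.cos(yw),0])
Q=P-np.array([533.6,188.7,52]); X,Y,Z=Q@ex,Q@ey,Q[...,2]
m=(np.abs(Y)<26)&(np.abs(X)<75)&(Z>75)&(Z<125)&(yy<255)
l,n=label(m); s=[(l==i).sum() for i in range(1,n+1)]; m=l==1+int(np.argmax(s))
A=np.c_[X[m],Z[m],Y[m]]
print(m.sum(), A.mean(0),A.min(0),A.max(0))
# plane fit of the topmost: search th maximizing share near max r
best=[]
for th in np.arange(-.6,.61,.02):
    r=A[:,0]*np.sin(th)+A[:,1]*np.cos(th); t=A[:,0]*np.cos(th)-A[:,1]*np.sin(th)
    h,e=np.histogram(r,bins=np.arange(80,125,1.)); k=h.argmax(); best.append((h.max(),round(th,2),e[k],t[(r>e[k]-1)&(r<e[k]+2)].mean()))
for b in sorted(best,reverse=True)[:5]: print(b)
E
python3 knob.py
```

```text
2078 [-19.88583702 102.13934715   0.11467033] [-36.51574249  97.43307113 -17.55746035] [ -2.47025861 106.9699221   17.48461528]
(np.int64(952), np.float64(-0.2), np.float64(104.0), np.float64(0.6891859580711707))
(np.int64(941), np.float64(-0.18), np.float64(104.0), np.float64(-1.1570622987706267))
(np.int64(910), np.float64(-0.22), np.float64(104.0), np.float64(2.4948764927429075))
(np.int64(903), np.float64(-0.16), np.float64(103.0), np.float64(-3.915635828736672))
(np.int64(881), np.float64(-0.14), np.float64(103.0), np.float64(-6.27331963552518))
```

```bash
cat >> h.py <<'E'
def golev(th,r,st=None):
    yaw=.253; st=st or status.observe(); Rc=rot(st['tool_rot'])
    pos=np.array([533.6+r*np.sin(th)*np.cos(yaw),188.7+r*np.sin(th)*np.sin(yaw),52+r*np.cos(th)])
    y=np.array([0,0,-1.]); z=np.array([-np.sin(yaw),np.cos(yaw),0]); x=np.cross(y,z)
    Rt=R.from_matrix(np.c_[x,y,z])*R.from_rotvec([0,0,th])
    sh=Rc.inv().apply(pos-st['tool_pos'])/1000; rv=(Rc.inv()*Rt).as_rotvec()
    print("th %.3f r %.1f [[%.4f,%.4f,%.4f],[%.4f,%.4f,%.4f]]"%(th,r,*sh,*rv))
def levpose(st=None):
    st=st or status.observe(); yaw=.253; e=np.array([np.cos(yaw),np.sin(yaw),0]); Q=st['tool_pos']-np.array([533.6,188.7,52]); x,z=Q@e,Q[2]
    y=-rot(st['tool_rot']).as_matrix()[:,1]
    print("TCP polar th %.3f r %.1f tilt %.3f | ydev %.2f width %.1f F %s t %.2f"%(np.arctan2(x,z),np.hypot(x,z),np.arctan2(y@e,y[2]),Q@np.array([-np.sin(yaw),np.cos(yaw),0]),st['width'],st['ft_force'].round(1),st['time']))
E
python3 -c "
from h import *
levpose(); golev(-.193,151); golev(-.193,61)"
```

```text
TCP polar th 0.032 r 169.6 tilt 0.004 | ydev 0.06 width 55.6 F [0.1 0.1 0.2] t 45.10
th -0.193 r 151.0 [[-0.0344,0.0215,-0.0001],[-0.0002,-0.0002,-0.1965]]
th -0.193 r 61.0 [[-0.0168,0.1097,-0.0001],[-0.0002,-0.0002,-0.1965]]
```

```bash
python3 -m inch '[[[-0.0344,0.0215,0],[0,0,-0.1965]],[[-0.0344,0.0215,0],[0,0,-0.1965]],[[-0.0344,0.0215,0],[0,0,-0.1965]],[[-0.0344,0.0215,0],[0,0,-0.1965]],[[-0.0285,0.051,0],[0,0,-0.1965]],[[-0.0227,0.08,0],[0,0,-0.1965]],[[-0.0188,0.1,0],[0,0,-0.1965]],[[-0.0168,0.1097,0],[0,0,-0.1965]],[[-0.0168,0.1097,0],[0,0,-0.1965]],[[-0.0168,0.1097,0],[0,0,-0.1965]]]' 65 50
python3 -c "
from h import *
levpose(); golev(-.193,61)
p,d=vision.read_camera('wrist'); save(p,'w33.png')"
```

```text
time: 46.1
tool_pos: [525.4, 186.4, 115.6]
tool_rot: [0.707, -0.689, -0.158, 0.019]
ft_force: [-0.3, -0.4, 0.4]
width: 55.4
TCP polar th -0.133 r 64.2 tilt -0.198 | ydev -0.14 width 55.4 F [-0.3 -0.4  0.4] t 46.10
th -0.193 r 61.0 [[-0.0039,0.0031,0.0001],[0.0002,-0.0002,0.0054]]
```

View pics/w33.png

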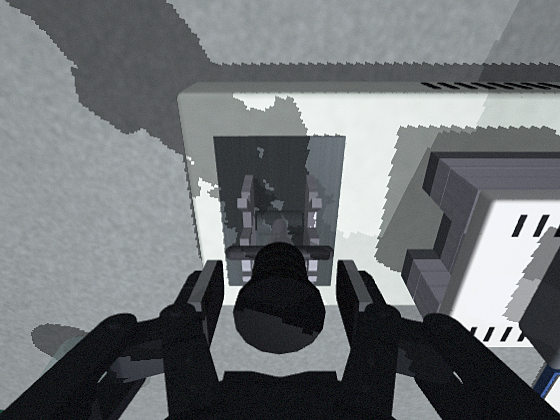

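```bash
python3 -m inch '[[[-0.0035,0.003,0],[0,0,0.005]],[[-0.0035,0.003,0],[0,0,0.005]],[[-0.0035,0.003,0],[0,0,0.005]],[[-0.0035,0.003,0],[0,0,0.005]],[[-0.0035,0.003,0],[0,0,0.005]]]' 65 60
python3 -c "
from h import *
levpose(); golev(-.193,61)"
python3 -m inch '[[[0,0,0],[0,0,0]],[[0,0,0],[0,0,0]],[[0,0,0],[0,0,0]],[[0,0,0],[0,0,0]],[[0,0,0],[0,0,0]]]' 0 60
python3 -c "
from h import *
levpose(); golev(-.193,61)
p,d=vision.read_camera('wrist'); save(p,'w34.png')"
```

```text
time: 46.65
tool_pos: [521.1, 185.5, 110.7]
tool_rot: [0.707, -0.69, -0.156, 0.022]
ft_force: [-0.6, -0.4, -0.2]
width: 55.3
TCP polar th -0.216 r 60.1 tilt -0.192 | ydev -0.02 width 55.3 F [-0.6 -0.4 -0.2] t 46.65
th -0.193 r 61.0 [[0.0014,-0.0009,0.0000],[0.0001,-0.0002,-0.0012]]
time: 47.15
tool_pos: [521.2, 185.2, 110.6]
tool_rot: [0.707, -0.69, -0.156, 0.022]
ft_force: [-0.5, -3.1, 2.1]
width: 30.5
TCP polar th -0.217 r 60.0 tilt -0.192 | ydev -0.30 width 30.5 F [-0.5 -3.1  2.1] t 47.15
th -0.193 r 61.0 [[0.0014,-0.0010,0.0003],[0.0005,-0.0002,-0.0014]]
```

View pics/w34.png

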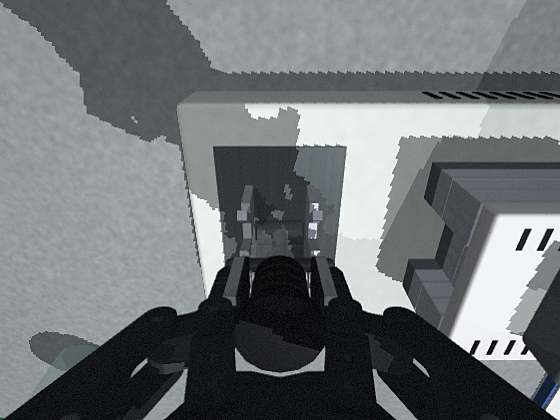

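```bash
python3 -m inch '[[[0,0,0],[0,0,0]],[[0,0,0],[0,0,0]],[[0,0,0],[0,0,0]]]' 0 60
python3 -c "
from h import *
levpose()"
python3 - <<'E'
import cv2
a=cv2.imread('pics/w34.png')[230:390,180:380]; cv2.imwrite('pics/w34z.png',cv2.convertScaleAbs(cv2.resize(a,None,fx=4,fy=3.7,interpolation=0),alpha=3))
E
```

```text
time: 47.5
tool_pos: [521.2, 185.3, 110.6]
tool_rot: [0.707, -0.69, -0.156, 0.022]
ft_force: [-0.6, -4.2, 3.1]
width: 30.7
TCP polar th -0.217 r 60.0 tilt -0.192 | ydev -0.22 width 30.7 F [-0.6 -4.2  3.1] t 47.50
```

View pics/w34z.png

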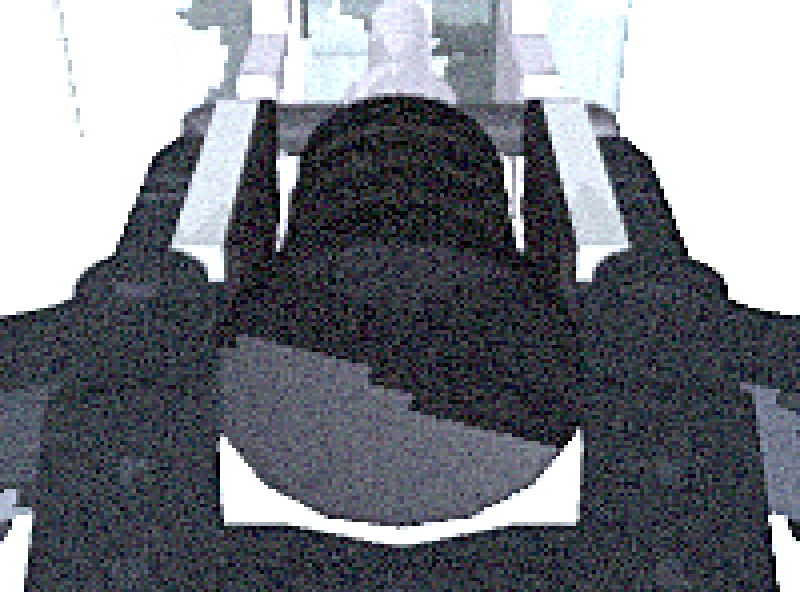

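```bash
cat >> h.py <<'E'
def arc(deltas,dr,st=None):
    yaw=.253; st=st or status.observe(); Rc=rot(st['tool_rot']); e=np.array([np.cos(yaw),np.sin(yaw),0]); n=np.array([-np.sin(yaw),np.cos(yaw),0])
    c=np.array([533.6,188.7,52]); Q=st['tool_pos']-c; r0=np.hypot(Q@e,Q[2]); t0=np.arctan2(Q@e,Q[2])
    for D in deltas:
        r=r0+dr; pos=c+n*(Q@n)+e*r*np.sin(t0+D)+np.array([0,0,r*np.cos(t0+D)])
        sh=Rc.inv().apply(pos-st['tool_pos'])/1000
        print("[[%.4f,%.4f,%.4f],[0,0,%.3f]],"%(*sh,D),end="")
    print()
E
python3 -c "
from h import *
arc([0],4)"
```

```text
[[-0.0001,-0.0040,-0.0000],[0,0,0.000]],
```

```bash
python3 -m inch '[[[0,-0.001,0],[0,0,0]],[[0,-0.002,0],[0,0,0]],[[0,-0.003,0],[0,0,0]],[[0,-0.004,0],[0,0,0]],[[0,-0.0045,0],[0,0,0]],[[0,-0.0045,0],[0,0,0]],[[0,-0.0045,0],[0,0,0]]]' 0 60
python3 -c "
from h import *
levpose(); arc(np.arange(.03,.301,.03),0.5); p,d=vision.read_camera('wrist'); save(p,'w35.png')"
```

```text
time: 48.2
tool_pos: [519.8, 185.0, 114.4]
tool_rot: [0.707, -0.69, -0.155, 0.022]
ft_force: [2.7, -4.2, -7.9]
width: 30.6
TCP polar th -0.225 r 64.0 tilt -0.190 | ydev -0.13 width 30.6 F [ 2.7 -4.2 -7.9] t 48.20
[[0.0019,-0.0005,0.0000],[0,0,0.030]],[[0.0039,-0.0005,0.0000],[0,0,0.060]],[[0.0058,-0.0004,0.0000],[0,0,0.090]],[[0.0077,-0.0003,0.0000],[0,0,0.120]],[[0.0096,-0.0001,0.0000],[0,0,0.150]],[[0.0116,0.0001,0.0000],[0,0,0.180]],[[0.0135,0.0005,0.0000],[0,0,0.210]],[[0.0154,0.0008,0.0000],[0,0,0.240]],[[0.0173,0.0012,0.0000],[0,0,0.270]],[[0.0191,0.0017,0.0000],[0,0,0.300]],
```

View pics/w35.png

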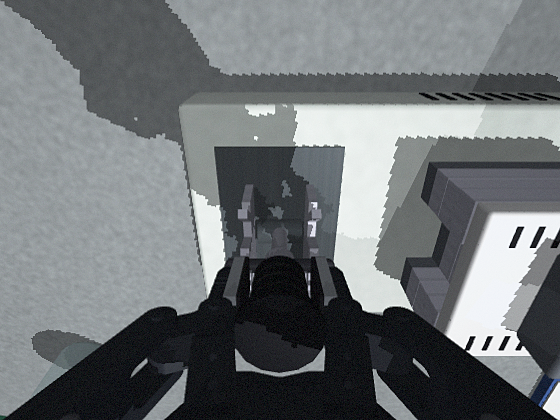

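```bash
python3 -m inch '[[[0.0019,-0.0005,0],[0,0,0.03]],[[0.0039,-0.0005,0],[0,0,0.06]],[[0.0058,-0.0004,0],[0,0,0.09]],[[0.0077,-0.0003,0],[0,0,0.12]],[[0.0096,-0.0001,0],[0,0,0.15]],[[0.0116,0.0001,0],[0,0,0.18]],[[0.0135,0.0005,0],[0,0,0.21]],[[0.0154,0.0008,0],[0,0,0.24]],[[0.0173,0.0012,0],[0,0,0.27]],[[0.0191,0.0017,0],[0,0,0.3]]]' 0 60
python3 -c "
from h import *
levpose(); arc(np.arange(.03,.301,.03),0.5); p,d=vision.read_camera('wrist'); save(p,'w36.png')"
```

```text
time: 49.25
tool_pos: [538.2, 189.8, 116.1]
tool_rot: [-0.695, 0.705, 0.05, -0.128]
ft_force: [-0.2, -4.3, -7.2]
width: 30.6
TCP polar th 0.073 r 64.3 tilt 0.111 | ydev -0.12 width 30.6 F [-0.2 -4.3 -7.2] t 49.25
[[0.0019,-0.0005,0.0000],[0,0,0.030]],[[0.0039,-0.0005,0.0000],[0,0,0.060]],[[0.0058,-0.0005,0.0000],[0,0,0.090]],[[0.0077,-0.0003,0.0000],[0,0,0.120]],[[0.0097,-0.0001,0.0000],[0,0,0.150]],[[0.0116,0.0001,0.0000],[0,0,0.180]],[[0.0135,0.0004,0.0000],[0,0,0.210]],[[0.0154,0.0008,0.0000],[0,0,0.240]],[[0.0173,0.0012,0.0000],[0,0,0.270]],[[0.0192,0.0017,0.0000],[0,0,0.300]],
```

View pics/w36.png

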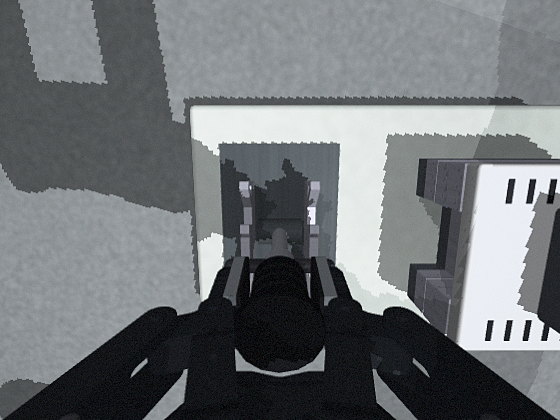

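Held firmly, with the lever following at about +0.11. Continue the arc.

```bash
python3 -m inch '[[[0.0019,-0.0005,0],[0,0,0.03]],[[0.0039,-0.0005,0],[0,0,0.06]],[[0.0058,-0.0005,0],[0,0,0.09]],[[0.0077,-0.0003,0],[0,0,0.12]],[[0.0097,-0.0001,0],[0,0,0.15]],[[0.0116,0.0001,0],[0,0,0.18]],[[0.0135,0.0004,0],[0,0,0.21]],[[0.0154,0.0008,0],[0,0,0.24]],[[0.0173,0.0012,0],[0,0,0.27]],[[0.0192,0.0017,0],[0,0,0.3]]]' 0 60
python3 -c "
from h import *
levpose(); arc([.02,.04,.06],0)"
```

```text
time: 50.3
tool_pos: [556.5, 194.5, 112.3]
tool_rot: [-0.668, 0.705, -0.056, -0.23]
ft_force: [-2.2, -4.6, -6.8]
width: 30.2
TCP polar th 0.373 r 64.7 tilt 0.411 | ydev -0.13 width 30.2 F [-2.2 -4.6 -6.8] t 50.30
[[0.0013,-0.0000,0.0000],[0,0,0.020]],[[0.0026,-0.0000,0.0000],[0,0,0.040]],[[0.0039,-0.0000,0.0000],[0,0,0.060]],
```

```bash
python3 -m inch '[[[0.0013,0,0],[0,0,0.02]],[[0.0026,0,0],[0,0,0.04]],[[0.0032,0,0],[0,0,0.05]],[[0.0032,0,0],[0,0,0.05]],[[0.0032,0,0],[0,0,0.05]],[[0.0032,0,0],[0,0,0.05]],[[0.0032,0,0],[0,0,0.05]]]' 0 60
python3 -c "
from h import *
levpose(); p,d=vision.read_camera('wrist'); save(p,'w37.png')"
```

```text
time: 51.0
tool_pos: [559.2, 195.2, 111.0]
tool_rot: [-0.663, 0.703, -0.073, -0.247]
ft_force: [-2.4, -5.6, -7.1]
width: 30.9
TCP polar th 0.421 r 64.6 tilt 0.460 | ydev -0.12 width 30.9 F [-2.4 -5.6 -7.1] t 51.00
```

View pics/w37.png

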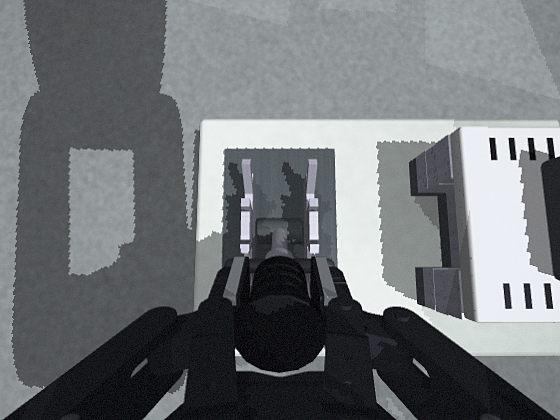

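```bash
python3 -m inch '[[[0.0013,0,0],[0,0,0.02]],[[0.0026,0,0],[0,0,0.03]],[[0.0026,0,0],[0,0,0.03]],[[0.0026,0,0],[0,0,0.03]],[[0.0026,0,0],[0,0,0.03]]]' 0 60
python3 -c "
from h import *
levpose()"
```

```text
time: 51.55
tool_pos: [558.7, 195.1, 110.4]
tool_rot: [-0.658, 0.702, -0.086, -0.259]
ft_force: [-12.1, -9.0, -0.7]
width: 30.4
TCP polar th 0.418 r 63.9 tilt 0.497 | ydev -0.09 width 30.4 F [-12.1  -9.   -0.7] t 51.55
```

```bash
python3 -m inch '[[[0,0,0],[0,0,-0.02]],[[0,0.003,0],[0,0,-0.03]],[[0,0.006,0],[0,0,-0.03]],[[0,0.009,0],[0,0,-0.03]],[[0,0.009,0],[0,0,-0.03]]]' 0 30
python3 -c "
from h import *
levpose()"
python3 -m inch '[[[0,0,0],[0,0,0]],[[0,0,0],[0,0,0]],[[0,0,0],[0,0,0]],[[0,0,0],[0,0,0]]]' 65 30
python3 -c "
from h import *
levpose()
p,d=vision.read_camera('wrist'); save(p,'w38.png')"
```

```text
time: 52.05
tool_pos: [555.6, 194.3, 102.2]
tool_rot: [-0.662, 0.703, -0.074, -0.248]
ft_force: [-7.1, -7.2, -2.4]
width: 30.7
TCP polar th 0.425 r 55.1 tilt 0.464 | ydev -0.13 width 30.7 F [-7.1 -7.2 -2.4] t 52.05
time: 52.45
tool_pos: [558.8, 195.5, 103.6]
tool_rot: [-0.663, 0.703, -0.072, -0.246]
ft_force: [0.1, 0.3, -0.1]
width: 55.7
TCP polar th 0.468 r 57.8 tilt 0.456 | ydev 0.33 width 55.7 F [ 0.1  0.3 -0.1] t 52.45
```

View pics/w38.png

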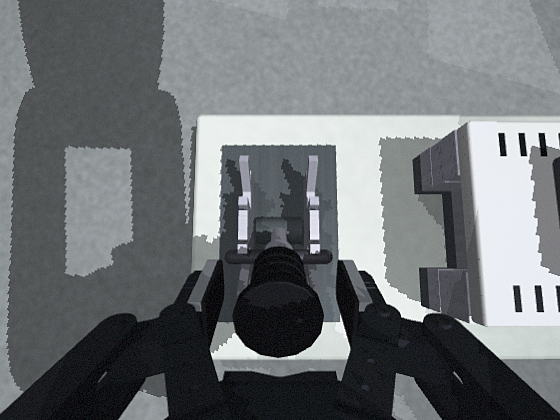

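Released. Retreat along the lever axis and check the lock and pile.

```bash
python3 -m inch '[[[0,-0.03,0],[0,0,0]],[[0,-0.06,0],[0,0,0]],[[0,-0.09,0],[0,0,0]],[[0,-0.11,0],[0,0,0]],[[0,-0.13,0],[0,0,-0.15]],[[0,-0.13,0],[0,0,-0.3]],[[0,-0.13,0],[0,0,-0.46]],[[0,-0.13,0],[0,0,-0.46]],[[0,-0.13,0],[0,0,-0.46]],[[0,-0.13,0],[0,0,-0.46]]]' 65
python3 lev.py w39.png; python3 knob.py
python3 -c "
from h import *
p,d=vision.read_camera('side'); save(cv2.resize(p[120:250,140:320],None,fx=4,fy=4,interpolation=0),'s4.png')"
```

```text
time: 53.5
tool_pos: [615.1, 209.6, 220.5]
tool_rot: [0.702, -0.701, -0.09, 0.088]
ft_force: [1.0, 0.9, 0.2]
width: 55.8
[615.14175129 209.57011524 220.50610659] 0.25260864131312477
-0.45 [279.  28.] [279.  12.]
-0.4 [279.  36.] [279.  21.]
0 [279.  99.] [279.  98.]
0.4 [279. 155.] [279. 167.]
0.45 [279. 161.] [279. 173.]
1883 [38.97762828 86.9570402   0.15461775] [ 22.0282475   75.11198697 -17.75029161] [57.58596333 95.59945122 17.70397846]
(np.int64(1019), np.float64(0.46), np.float64(96.0), np.float64(-2.0339980582428323))
(np.int64(1009), np.float64(0.44), np.float64(96.0), np.float64(-0.2887285790912258))
(np.int64(928), np.float64(0.42), np.float64(96.0), np.float64(1.4957205476837625))
(np.int64(923), np.float64(0.48), np.float64(96.0), np.float64(-3.804738217317692))
(np.int64(824), np.float64(0.4), np.float64(96.0), np.float64(3.0976660680610655))knob.py:15: RuntimeWarning: Mean of empty slice.
  h,e=np.histogram(r,bins=np.arange(80,125,1.)); k=h.argmax(); best.append((h.max(),round(th,2),e[k],t[(r>e[k]-1)&(r<e[k]+2)].mean()))
  ret = ret.dtype.type(ret / rcount)
```

View pics/w39.png

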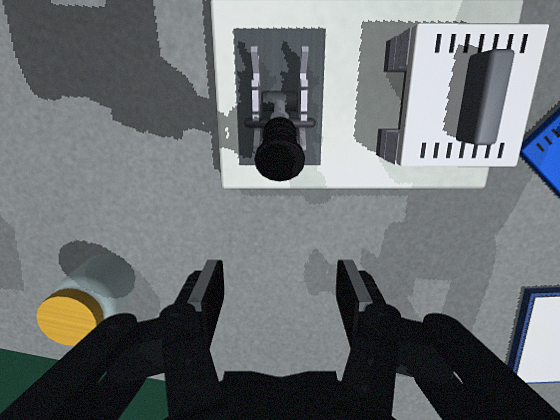

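View pics/s4.png

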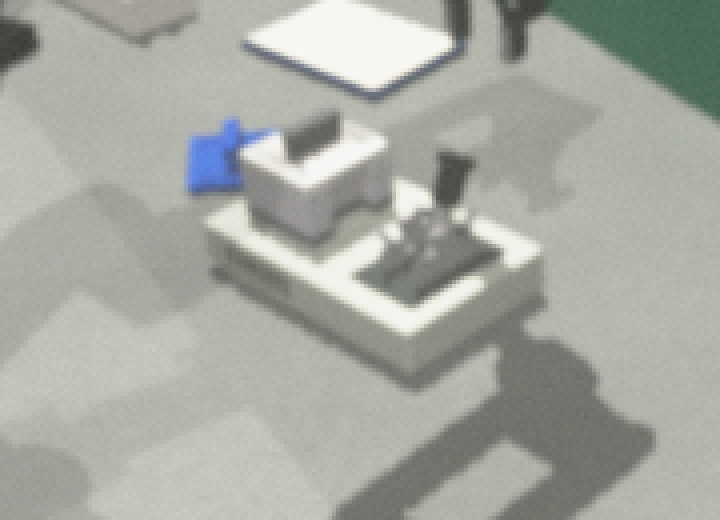

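```bash
python3 -c "
from h import *
goto([498.3,324.0,256],.253)"
```

```text
row [[-0.0845,-0.0367,0.1400],[-0.0000,-0.0004,0.0012]] n>=3.4
```

```bash
python3 -m inch '[[[0,-0.037,0],[0,0,0]],[[-0.084,-0.037,0.14],[0,0,0]],[[-0.084,-0.037,0.14],[0,0,0]],[[-0.084,-0.037,0.14],[0,0,0]],[[-0.084,-0.037,0.14],[0,0,0]],[[-0.084,-0.037,0.14],[0,0,0]],[[-0.084,-0.037,0.14],[0,0,0]],[[-0.084,-0.037,0.14],[0,0,0]],[[-0.084,-0.037,0.14],[0,0,0]]]' 65
python3 - <<'E'
from h import *
st=status.observe(); p,d=vision.read_camera("wrist"); cp=campose("wrist",st)
H,W=d.shape; yy,xx=np.mgrid[:H,:W]; P=bydepth(cp,np.c_[xx.ravel(),yy.ravel()],d.ravel()).reshape(H,W,3)
z=P[...,2]; mp=np.hypot(P[...,0]-500,P[...,1]-325)<85
m=mp&(z>110)&(z<150); ig=np.zeros_like(m); ig[255:]=1
q,f=fit(cp,m&~ig,RECT,111,116,(498.6,324.1,.253),ignore=ig); print("cap",q,f,st['tool_pos'],np.median(z[m]))
save(cv2.resize(p[90:270,70:390],None,fx=2.4,fy=2.4,interpolation=0),"w40.png")
E
python3 knob.py 2>/dev/null
```

```text
time: 54.55
tool_pos: [498.6, 322.7, 255.9]
tool_rot: [-0.701, 0.702, 0.089, -0.088]
ft_force: [-0.7, -0.3, -0.6]
width: 55.5
cap [4.98099325e+02 3.24757283e+02 2.51705443e-01] 0.024584896862506866 [498.57238852 322.72577166 255.93600261] 116.32571671537255
1017 [34.56706399 86.56890211  2.3302441 ] [ 21.38214113  75.11009204 -17.49652606] [49.24767306 95.05395215 18.35502811]
(np.int64(373), np.float64(0.44), np.float64(96.0), np.float64(-3.132206899345684))
(np.int64(368), np.float64(0.42), np.float64(96.0), np.float64(-1.4146757449439908))
(np.int64(361), np.float64(0.5), np.float64(95.0), np.float64(-8.842618483161292))
(np.int64(348), np.float64(0.4), np.float64(96.0), np.float64(0.18811038602679123))
(np.int64(346), np.float64(0.52), np.float64(95.0), np.float64(-10.566609553919971))
```

View pics/w40.png

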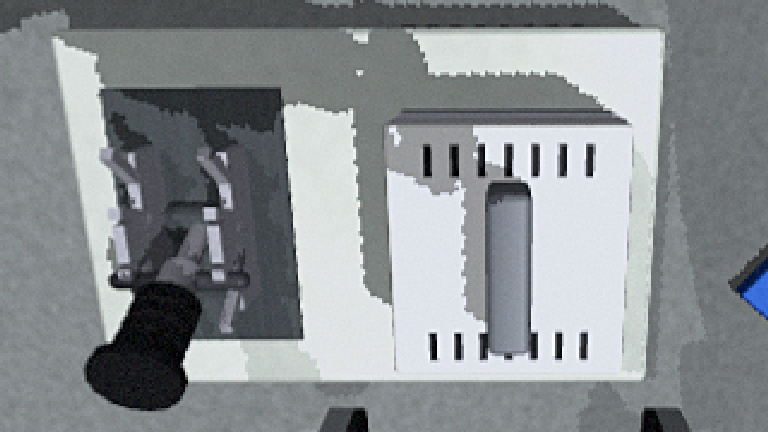

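Cap fits at (498.1, 324.8, 0.252), against the plinth at (498.6, 324.2, 0.253). The lever is over and the pin sits in the far notches, with the robot clear of everything. Handing in.

```bash
python3 -c "
from rig import job
print(job.finish_job())"
```

```text
the job is handed in; nothing more can be done
None
```

I took the cap off, stacked the three trays on the bench on the outlet, set the cap on top, flipped the lever fully over, and let the collar drop into its lock. I handed the job in at about 55 s. There was no fourth tray in any picture, and I didn't touch the pink tray or the blue cap.

- **Pile:** the wrist camera put each tray within about 0.7 mm of the outlet and about 0.001 rad of its angle, with notches in line. The final cap check was about 0.8 mm off, at the expected height. An earlier cap reading was about 1.3 mm off, most of it camera scatter between views.
- **Lever and collar:** the last view shows the lever leaning about 0.44–0.45 rad away from the robot, at its stop. The collar's top measured 96–97 mm from the pivot, against 96 mm when locked, and the pin sits in the far notches.
- **What went wrong:** on the first try the gripper held only the collar's rim and slipped off partway, leaving the lever resting mid-swing. I gripped again with the tool tilted in line with the lever and finished the swing without another slip.
- **Knocked tray:** the third tray was moved about 45 mm during the run, and I found it again before picking it up.

The jar, stone block and bin were never touched, and the robot was clear of everything at hand-in. The highest contact force I saw was about 15 N, at the lever's stop.

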